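# Load the bar die into the screw press and set the pressure

## Task

Load the rectangular bar die into the bench screw press: pull the press's sliding bed out, set the die upright in the shallow nest on it, and push the bed fully home. Then wind the handwheel down by its crank knob until the pressure foot just touches the die's plunger, add half a turn more, no further, and leave it like that under pressure. Do not knock over or shove the other things on the bench.

Things in the scene. Friction and masses are not known exactly. Their poses are not given: they have to be found in the camera images.
- die_centre (a point): Centre of the bar die's block, the one loose thing to handle: plain steel, 64 mm long (its x), 46 wide (its y), 50 high, 0.85 kg, dark joint line round it, upright on the bench at any yaw close to three low things; this point is 25 mm above its underside. A plunger with a dark rectangular head 42 x 24 x 9 mm stands up from its top. Grip the block across its width or length.
- plunger_top (a point): Middle of the top face of the die's plunger. It stands 16 to 22 mm above the block's top (so 66 to 72 mm above the die's underside), depending on the charge in the die, and stays at that height: it is far stiffer than the press's springs.
- nest (a point): Centre of the nest's floor on the sliding bed, 42 mm above the bench. The nest is a frame of strips 7 mm high, open 54 mm along its x, 72 mm along its y: the die goes in with its long side along y, either way round, 4 mm free each side. x: level, from the robot to the press's column; -y: the way the bed slides out. Guide strips at x = +-44 to 60 mm, tops 49 mm above the bench.
- pull_knob (a point): Centre of the upright black pull knob on the outer end of the sliding bed, 25 mm thick, its top 94 mm and this point 78 mm above the bench; 135 mm from the nest's centre, on the nest's -y side.
- shuttle (a joint): Travel of the sliding bed in m: 0 = fully home with the nest right under the screw, 0.15 = fully out. Starts nearly home. It slides with about 2.5 N of friction and stays where it is left. The die can be set in from above only with the bed fully out, clear of the wheel.
- wheel_axis (a point): Point on the vertical axis of the press's screw and handwheel, level with point crank_grip within 1 mm; it sinks with the wheel. The handwheel is a black ring 124 mm across, its top 29 mm below this point; the press's head and column below it reach 204 mm above the bench.
- crank_grip (a point): Middle of the crank knob, a black upright knob 23 mm thick, 45 tall, free to turn on its pin, on the wheel's rim 55 mm from the axis. This point is 25 mm above the knob's foot, 20 below its top, 0.288 m above the bench with the screw right up. Gripped from above it can be led round in whole circles with the hand kept at one orientation; it sinks as the screw winds down.
- press_wheel (a joint): Angle of the handwheel in rad, growing as it is turned clockwise seen from above; 0 = screw right up, knob towards the press's +x from the axis. One turn (6.283) lowers ram, foot, wheel and knob by 12 mm. Turning needs about 3 N at the knob with the foot free, 4.5 N at first touch and 6 N at half a turn more; it stays where it is left.
- foot_face (a point): Centre of the underside of the pressure foot, the round 44 mm steel pad under the ram, on the screw axis; 125.5 mm above the bench at wheel angle 0, lower as the screw winds down.
- pressure_foot (a joint): How far the foot is pushed up against its spring pack in m: 0 while it hangs free, then growing by 12 mm per turn of the wheel once it bears on the plunger (half a turn: 0.006); solid at 0.0085. The springs push with 40 N at first touch and 88 N at half a turn.
- press_origin (a point): The point on the bench under the screw axis; x from the robot to the column, -y the way the bed slides out. The press is a grey C-frame on short rubber feet, fixed: bed casting 124 mm wide (x), from y = -255 to +90 mm; foot of the column x = 58 to 118, y = +-55 mm; its head arm above the bed reaches from the column to the screw.
- round_die: Bystander: round steel die, 50 mm thick, 66 mm tall, not wanted now. Origin at the middle of its underside.
- beaker: Bystander: empty clear beaker, 56 mm wide, 70 mm tall. Origin at the middle of its underside.
- bench_timer: Bystander: white timer lying flat, 62 x 66 x 18 mm. Origin at the middle of its underside.
- wash_bottle: Bystander: white wash bottle, 67 x 109 x 199 mm, to the left of the press. Origin at the middle of its underside.
- flask: Bystander: volumetric flask, 62 mm wide, 172 mm tall, on the left. Origin at the middle of its underside.
- tip_box: Bystander: box of pipette tips, 85 x 116 x 64 mm, on the left. Origin at the middle of its underside.
- log_book: Bystander: log book lying flat, 210 x 150 x 14 mm, far left. Origin at the middle of its underside.
- pipette: Bystander: pipette lying flat, 243 x 31 x 31 mm, far right. Origin at the middle of its underside.

How it is judged:
By the outcome, as a careful person would: the job done as asked, in the order asked, and still so for the second after the job is handed in, with the robot touching nothing.
It also fails if it takes over 67 s, if anything falls off the work surface, if the arm or the gripper's body presses on something with over 40 N, if the wrist force passes 120 N, or if a joint passes its speed limit or range.

## Robot

A 7-joint arm with a two-finger parallel gripper is mounted at the origin on a cart in front of the work surface, level with it; the furniture and walls round the work are solid. World frame = base frame: x ahead of the robot, y to its left, z up, the work surface at z = 0. Lengths are in mm, angles in rad, forces in N, time in s.
With the tool pointing down it reaches from about 425 to 1025 mm from the base axis. Payload 3.6 kg.
Tool frame: the origin (TCP) lies midway between the tips of the shut fingers; the grasp point (between the pads) lies 19 mm behind it (env.grasp_offset is the distance from the TCP to the grasp point, in mm); z points along the fingers, y is the direction in which the jaws open and shut (so a half turn about z gives the same grasp; the last joint's range is limited). The gripper opens to 85 mm and grips with 20 to 120 N. Pads are 22 mm wide; open, the fingers measure 114 mm over their backs; the gripper's body (76 mm by 85 mm) begins 54 mm behind the grasp point. The pads swing forward as they close: fully open they stand 13 mm farther back than shut.
Start: joints at [-1.335, 0.591, 0.048, 1.609, -0.033, 0.943, -0.034], TCP at [234.789, 685.933, 231.302] pointing down, gripper open.
Joint ranges: [-2.69, 2.69], [-0.47, 2.24], [-1.27, 1.36], [0.19, 2.51], [-1.53, 4.68], [0.08, 2.07], [-3.09, 3.09]. Speed limits (rad/s): [2.57, 2.57, 3.14, 3.14, 3.14, 3.14, 3.14].

## Interface

Orientations are given as a 3x3 rotation matrix whose columns are the frame's x, y, z axes.
In Python, from station import env gives the robot as it stands.
- The arm moves only by the tool step_arm, never from a script. Its arguments are lists of equal length, an entry for each row: "slide": the shift along the tool's x, y, z in units of 20 mm (1.0 is 20 mm), a list of three; "twist": the turn about the tool's z in units of 4 degrees (1.0 is 4 degrees). In form: {"slide": [[dx, dy, dz], ...], "twist": [twist, ...]}. A call has 1 to 8 rows; each row shifts and turns the commanded pose from where the row before left it, along the tool's axes as they then stand; what a row does not reach is not made up. A row lasts 1/10 s, in which the tool goes at most 50 mm and 8.59 degrees, less where a joint would pass 70% of its speed; a pose out of reach is approached as far as the arm can. A call with a number of a shift or a turn outside -1 to 1 is refused whole. A call with a gripper value outside its range is refused whole. "gripper" is the finger opening in mm, from 0 to 85.4, set as the call begins (left out, the last holds). The fingers move at their own pace and stop on an object; "grip_force" is the grip in N (left out, the last holds). Time passes only in rows, so rows that do not move let the fingers close. It gives the time, the measured TCP pose, the force and the opening at its end, in the units of the state.
- env.sense(): the state, without advancing time (a new reading comes with each control period).
- env.capture(name): name is "side" or "top"; returns a dict with "color" (480x640x3 uint8, blue, green, red), "fx", "fy", "cx", "cy" (pixels), "R" (3x3) and "t" (3): a world point X has camera coordinates R X + t. Camera axes: x right, y down, z forward; pixel columns grow to the right and rows downward; lengths in mm; the calibration is good to about 2 mm. A picture is of the moment at which its call begins. There is no depth.
- env.job_done(): hands the job in, once; it reports no verdict.
Trained networks look in a picture, given as the dict that the camera call returned (one of the last four; its "shot" number tells which), for a name from the list of things; names that differ only in an ending like _2 or _b are one class to them, and where a whole thing is asked for, a point or a joint stands for the part that bears it (a point fixed in the world has none). Each returns a list of dicts, best first, with "score" (0 to 1); they miss things now and then, are a little off and sometimes report something else, mostly with a low value. They report only what shows in the picture. A call takes as long as a camera call.
- env.look_for(target, picture): "location" ([column, row] as shares, 0 to 1, of the picture: columns of its width, rows of its height, amid what is visible of it).
- env.regions_of(target, picture): "pixels" (480x640 bool, what is visible of it) and "location" ([column, row] as shares, 0 to 1, of the picture: columns of its width, rows of its height, amid what is visible of it).
- env.landmark_of(target, picture): "location" ([column, row] as shares, 0 to 1, of the picture: columns of its width, rows of its height: a listed point, or the origin of a listed thing).
The state is a dict: "time_s": time; "qpos": joint angles; "dq": joint speeds; "joint_efforts": joint torques, N m; "eef_pos": TCP position; "eef_rot": TCP orientation; "ft_force": force on the tool from outside, world axes, zero at the start; "torque": the same for the moment, N m; "grip_width": finger opening in mm.
Only numpy, scipy, OpenCV 4.12 (cv2) and the standard library are available. Lean on these libraries where they do the work, as an engineer would, in place of code of your own. Each camera call takes 0.05 s, during which the arm holds its last target.

## Working session

There is one attempt and no reset: what is moved stays moved. The work goes in short steps, Python scripts to look and compute and a tool call to move; the robot and the scene stay as the last step left them, time stands still between calls to the robot, and variables do not carry over. Pictures are saved under pics/ and viewed, and the job is handed in when it is done.

Besides the shell and the picture viewer there is one more tool, called after "Request:" by a JSON object that holds its "fn" and its "kwargs", one argument or row to a line. step_arm: Moves the arm, as the interface text tells. Its arguments: {"type":"object","properties":{"slide":{"type":"array"},"twist":{"type":"array"},"gripper":{"type":"number"},"grip_force":{"type":"number"}},"required":["slide","twist"]}

```bash
ls; mkdir -p pics
cat > h.py <<'E'
from station import env
import numpy as np, cv2
def P(c):
    K=np.array([[c['fx'],0,c['cx']],[0,c['fy'],c['cy']],[0,0,1.]]);return K@np.hstack([np.array(c['R']),np.array(c['t']).reshape(3,1)])
def px(c,X):
    u=P(c)@np.append(X,1);return u[:2]/u[2]
def tri(cs,uv):
    A=[]
    for c,(u,v) in zip(cs,uv):
        p=P(c);A+= [u*p[2]-p[0],v*p[2]-p[1]]
    A=np.array(A)
    s=np.linalg.svd(A[:,:]*np.array([1,1,1,1000.]))[2][-1]
    s=s*np.array([1,1,1,1000.]);return s[:3]/s[3]
def plane(c,uv,z):
    R=np.array(c['R']);C=-R.T@np.array(c['t']).reshape(3)
    d=R.T@np.array([(uv[0]-c['cx'])/c['fx'],(uv[1]-c['cy'])/c['fy'],1]);return C+d*(z-C[2])/d[2]
def lm(n,c,k=1):
    r=env.landmark_of(n,c);return [(np.array(q['location'])*[640,480],round(q['score'],2)) for q in r[:k]]
E
python3 - <<'E'
from h import *
a=env.capture('side');b=env.capture('top')
cv2.imwrite('pics/s0.png',a['color']);cv2.imwrite('pics/t0.png',b['color'])
for c in(a,b):print(c['fx'],np.array(c['R']).round(3).tolist(),c['t'], -np.array(c['R']).T@np.array(c['t']))
for n in ['die_centre','plunger_top','nest','pull_knob','wheel_axis','crank_grip','foot_face','press_origin','round_die','beaker','bench_timer','wash_bottle','flask','tip_box']:
    l=lm(n,a);m=lm(n,b)
    print(n,l,m, tri([a,b],[l[0][0],m[0][0]]).round(1) if l and m else '')
s=env.sense();print(s)
E
```

```text
pics
448.85947294024055 [[0.903, -0.43, 0.017], [-0.243, -0.542, -0.805], [0.355, 0.722, -0.593]] [-447.65981094  295.80268421 1368.97484477] [   -9.93789033 -1020.85521815  1058.18076048]
435.98594938610194 [[0.022, -1.0, 0.002], [-0.96, -0.022, -0.28], [0.28, 0.005, -0.96]] [   5.44057076  544.45970997 1569.11342347] [  83.22201248    9.90325068 1658.78236474]
die_centre [(array([388.8  , 343.392]), 0.7)] [(array([392.32 , 240.576]), 0.69)] [ 579.1 -294.6   12.4]
plunger_top [(array([389.632, 331.296]), 0.64)] [(array([394.688, 237.6  ]), 0.43)] [ 575.2 -294.1   66.6]
nest [(array([324.48 , 271.488]), 0.79)] [(array([299.328, 249.696]), 0.65)] [533.4  68.8  30.2]
pull_knob [(array([348.672, 285.12 ]), 0.87)] [(array([335.808, 239.088]), 0.79)] [561.1 -68.7  70.2]
wheel_axis [(array([314.688, 206.208]), 0.93)] [(array([284.8  , 235.008]), 0.77)] [512.4 109.1 284.1]
crank_grip [(array([314.88 , 217.296]), 0.51)] [(array([303.296, 238.8  ]), 0.61)] [493.   49.4 284.6]
foot_face [(array([313.984, 245.712]), 0.46)] [] 
press_origin [(array([314.688, 274.08 ]), 0.9)] [(array([295.424, 25
[... 749 characters left out ...]
   0.94269393, -0.0336948 ]), 'dq': array([-0.00159426, -0.0007408 ,  0.00116485, -0.00156863,  0.00090007,
       -0.00059791,  0.00270876]), 'joint_efforts': array([ 1.72749687e-04, -5.48629832e+01,  1.54621571e+00, -1.98532104e+01,
        9.37221106e-03,  1.56234462e-03, -1.07835217e-05]), 'eef_pos': array([234.82557708, 685.93062652, 231.31976601]), 'eef_rot': array([[-9.46104031e-01,  3.23862874e-01,  3.41058302e-05],
       [ 3.23862875e-01,  9.46104031e-01,  2.56961659e-05],
       [-2.39456293e-05,  3.53568584e-05, -9.99999999e-01]]), 'ft_force': array([ 0.14711193,  0.349692  , -0.58957029]), 'torque': array([-0.02035285, -0.00376991, -0.04176398]), 'grip_width': 85.34893366273369}
```

Run:
```python
import cv2
a=cv2.imread('pics/s0.png');b=cv2.imread('pics/t0.png')
cv2.imwrite('pics/s0c.png',cv2.resize(a[180:430,260:460],None,fx=3,fy=2.4) if 0 else cv2.resize(a[180:420,240:460],None,fx=2.5,fy=2.5,interpolation=2))
cv2.imwrite('pics/t0c.png',cv2.resize(b[200:310,260:460],None,fx=4,fy=4,interpolation=2))
```

```text
(no output)
```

View pics/s0c.png

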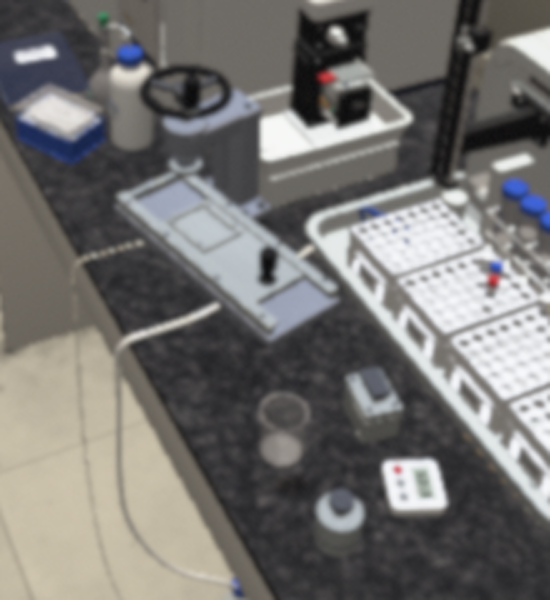

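View pics/t0c.png

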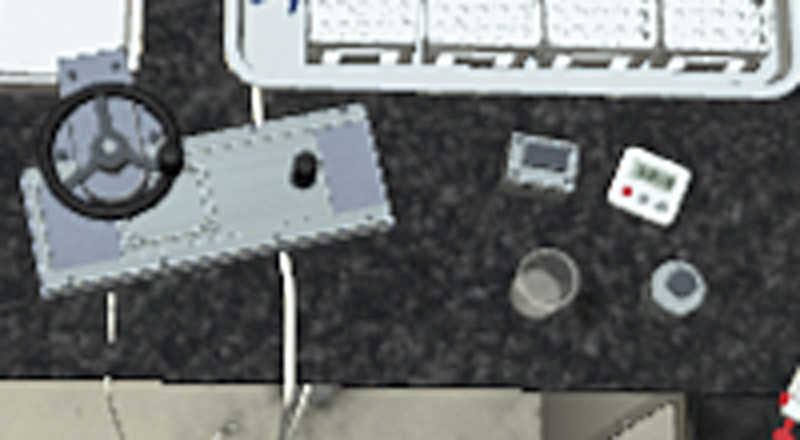

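View pics/t0.png

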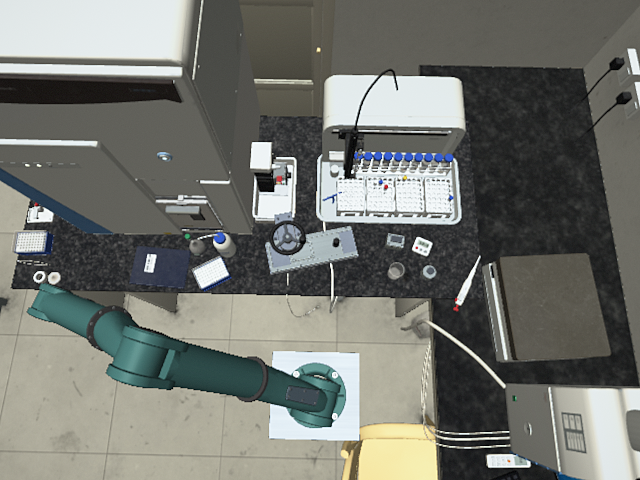

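Run:
```python
from h import *
from scipy.optimize import least_squares
a=env.capture('side');b=env.capture('top')
Z=dict(die_centre=25,plunger_top=69,nest=42,pull_knob=78,wheel_axis=284,crank_grip=284,press_origin=0)
D={}
for n in Z:
    l=lm(n,a);m=lm(n,b)
    D[n]=[x[0][0] if x else None for x in(l,m)]
    print(n,[ (x[0][0].round(1),x[0][1],plane(c,x[0][0],Z[n])[:2].round(1)) for c,x in((a,l),(b,m)) if x])
np.save('D.npy',D,allow_pickle=True)
import pickle;pickle.dump((a,b,D),open('v0.pkl','wb'))
for n in ['die_centre','pull_knob','wheel_axis','crank_grip','nest']:
  for c,k in((a,'s'),(b,'t')):
    r=env.regions_of(n,c)
    if r: 
      q=r[0]['pixels'];ys,xs=np.nonzero(q);print(n,k,r[0]['score'],xs.min(),xs.max(),ys.min(),ys.max(),q.sum())
print(env.sense()['time_s'])
```

```text
die_centre [(array([263.8, 235.1]), 0.7, array([418.1, 373.3])), (array([394.2, 241.1]), 0.78, array([ 574.1, -299.7]))]
plunger_top [(array([391. , 328.5]), 0.56, array([ 582.9, -288.2])), (array([397.3, 240.8]), 0.44, array([ 562.3, -303.4]))]
nest [(array([321.9, 268.8]), 0.55, array([529.2,  73.3])), (array([300.9, 252.5]), 0.82, array([515.2,  62.7]))]
pull_knob [(array([346.2, 282.8]), 0.62, array([552. , -62.9])), (array([336.4, 240.9]), 0.56, array([553.9, -71.1]))]
wheel_axis [(array([313.5, 204.9]), 0.97, array([515.6, 118.6])), (array([286.2, 233.4]), 0.87, array([514.6, 105.4]))]
crank_grip [(array([317.2, 216.6]), 0.59, array([497.3,  50.5])), (array([302. , 241.8]), 0.51, array([486.9,  52.4]))]
press_origin [(array([311.6, 275.2]), 0.84, array([502.2, 101.4])), (array([294.4, 253.3]), 0.7, array([522.5,  89.7]))]
die_centre s 0.75 377 400 327 356 516
die_centre t 0.48 212 235 232 256 415
pull_knob s 0.8 307 361 260 301 1052
pull_knob t 0.66 289 342 233 263 1010
wheel_axis s 0.72 296 333 206 250 702
wheel_axis t 0.92 269 304 221 254 499
crank_grip s 0.67 313 320 209 224 100
crank_grip t 0.59 265 357 211 274 3589
nest s 0.84 307 359 261 300 972
nest t 0.75 289 342 232 263 992
2.8
```

```bash
cat > ov.py <<'E'
from h import *
import sys,pickle
def press(x0,y0,ph,s,th):
    c,sn=np.cos(ph),np.sin(ph)
    W=lambda p:np.array([x0+c*p[0]-sn*p[1],y0+sn*p[0]+c*p[1],p[2]])
    L=[]
    rect=lambda x1,x2,y1,y2,z:[W(p) for p in [(x1,y1,z),(x2,y1,z),(x2,y2,z),(x1,y2,z),(x1,y1,z)]]
    L.append((rect(44,60,-255,90,49),(0,255,0)));L.append((rect(-60,-44,-255,90,49),(0,255,0)))
    L.append((rect(-27,27,-36-s,36-s,49),(0,0,255)))
    z=288-12*th/2/np.pi
    for r in(62,):L.append(([W((r*np.cos(t),r*np.sin(t),z-29)) for t in np.linspace(0,6.2832,40)],(255,0,255)))
    k=[W((55*np.cos(th)+12*np.cos(t),-55*np.sin(th)+12*np.sin(t),z+20)) for t in np.linspace(0,6.2832,20)];L.append((k,(0,255,255)))
    L.append(([W((12.5*np.cos(t),-s-135+12.5*np.sin(t),94)) for t in np.linspace(0,6.2832,20)],(0,255,255)))
    L.append(([W((0,-s-135,94)),W((0,-s-135,49))],(0,255,255)))
    return L
def die(x,y,yaw,h=69,z=0):
    c,sn=np.cos(yaw),np.sin(yaw)
    W=lambda p:np.array([x+c*p[0]-sn*p[1],y+sn*p[0]+c*p[1],p[2]+z])
    R=lambda a,b,z:[W(p) for p in [(-a,-b,z),(a,-b,z),(a,b,z),(-a,b,z),(-a,-b,z)]]
    return [(R(32,23,50),(0,0,255)),(R(32,23,0),(0,255,0)),(R(21,12,h),(0,255,255))]
def draw(c,L,box,f,name,plain=False):
    x1,x2,y1,y2=box
    im=cv2.resize(c['color'][y1:y2,x1:x2],None,fx=f,fy=f,interpolation=cv2.INTER_CUBIC)
    raw=im.copy()
    for pts,col in L:
        q=np.array([(px(c,p)-[x1,y1]+.5)*f for p in pts])
        cv2.polylines(im,[np.round(q*16).astype(np.int32)],False,col,1,cv2.LINE_AA,4)
    cv2.imwrite('pics/'+name+'.png',np.hstack([raw,im]) if plain else im)
E
cat > o1.py <<'E'
from ov import *
a,b,D=pickle.load(open('v0.pkl','rb'))
v=[float(x) for x in sys.argv[2:]]
L=press(v[0],v[1],np.radians(v[2]),v[3],np.radians(v[4]))
draw(a,L,(280,380,195,320),5,'a'+sys.argv[1]);draw(b,L,(262,362,215,280),7,'b'+sys.argv[1])
x=cv2.imread('pics/a%s.png'%sys.argv[1]);print(x.shape)
E
python3 o1.py 1 513 108 15 35 123
```

```text
(625, 500, 3)
```

View pics/a1.png

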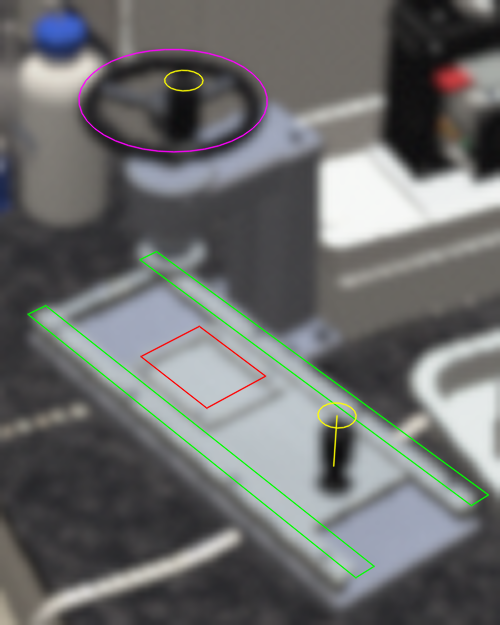

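View pics/b1.png

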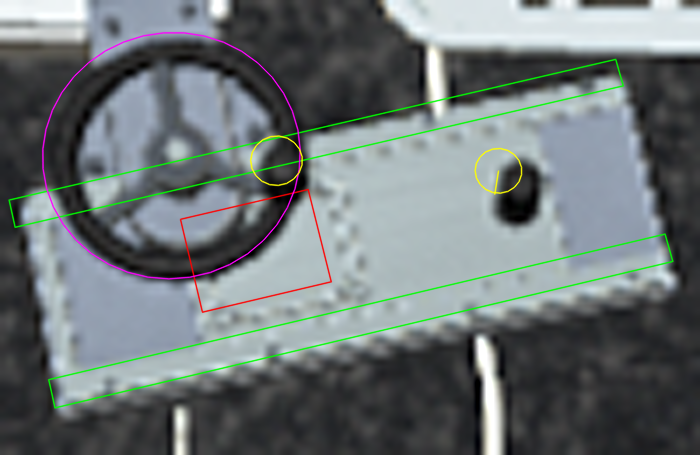

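```bash
python3 o1.py 2 505 107 13.5 45 120
```

```text
(625, 500, 3)
```

View pics/a2.png

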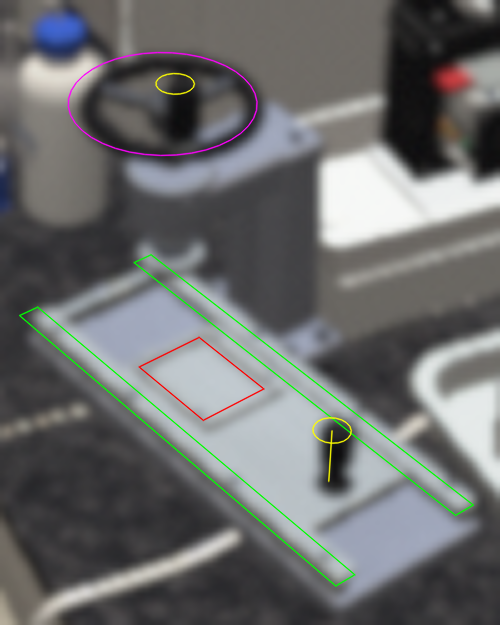

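View pics/b2.png

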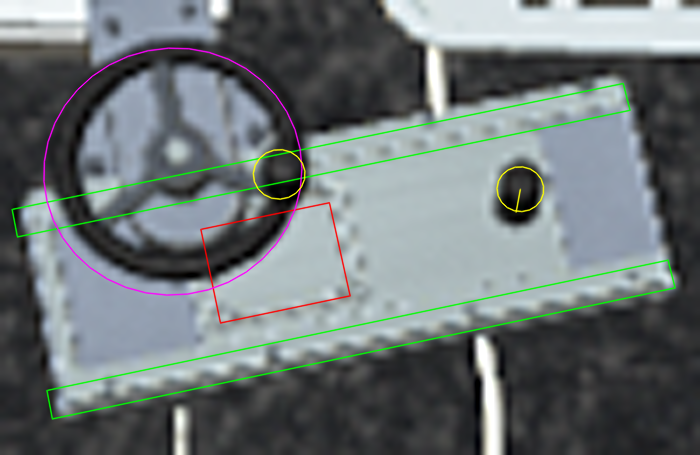

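```bash
python3 o1.py 3 509 102 14.3 41 120
```

```text
(625, 500, 3)
```

View pics/a3.png

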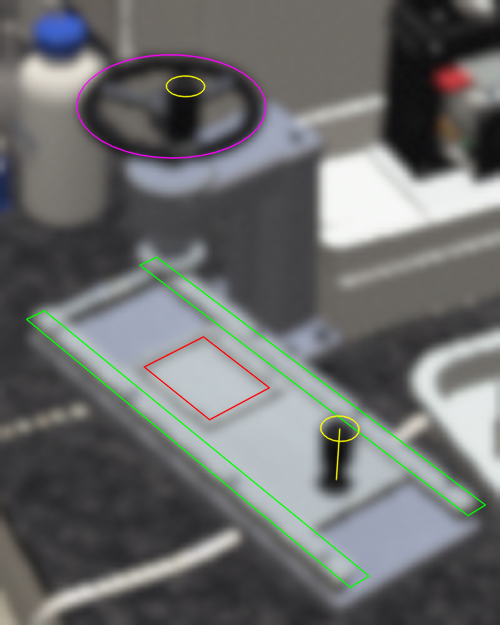

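View pics/b3.png

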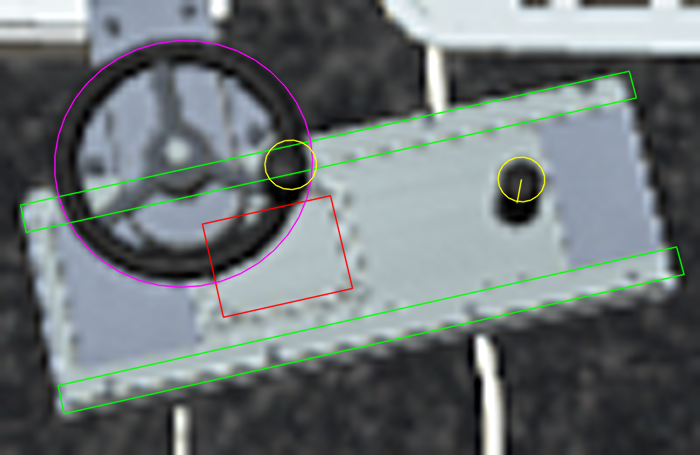

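```bash
cat > o2.py <<'E'
from ov import *
a,b,D=pickle.load(open('v0.pkl','rb'))
v=[float(x) for x in sys.argv[2:]]
L=die(v[0],v[1],np.radians(v[2]))
draw(a,L,(370,410,320,362),10,'da',1);draw(b,L,(380,415,225,260),10,'db',1)
x=cv2.imread('pics/da.png');y=cv2.imread('pics/db.png')
y=np.pad(y,((0,x.shape[0]-y.shape[0]),(0,x.shape[1]-y.shape[1]),(0,0)))
cv2.imwrite('pics/d%s.png'%sys.argv[1],cv2.resize(np.vstack([x,y]),None,fx=.7,fy=.7,interpolation=3))
E
python3 o2.py 1 575 -297 78
```

```text
(no output)
```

View pics/d1.png

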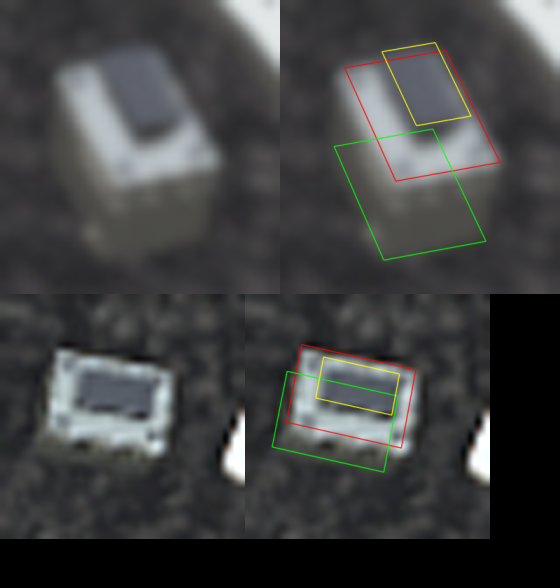

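```bash
python3 o2.py 2 572 -297 80
```

```text
(no output)
```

View pics/d2.png

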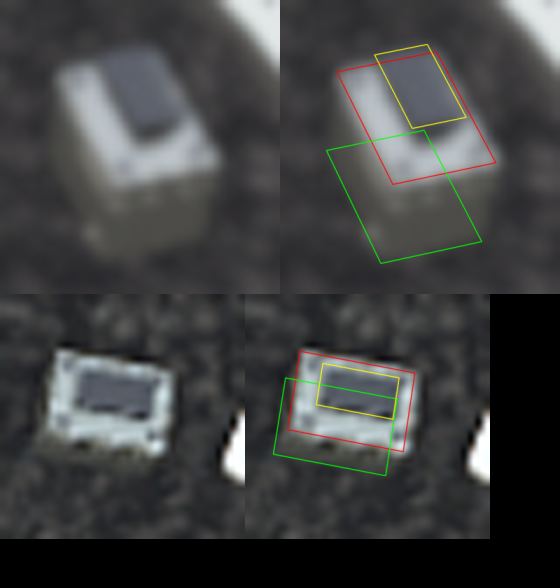

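```bash
cat > plan.py <<'E'
from h import *
import json
def st():
    s=env.sense();R=np.array(s['eef_rot']);return np.array(s['eef_pos']),np.degrees(np.arctan2(R[1,1],R[0,1])),s
def plan(wps,p=None,psi=None):
    """wps: (x,y,z,psi) ; max per-row limits"""
    if p is None:p,psi,_=st()
    p=np.array(p,float);rows=[];tw=[]
    for x,y,z,ps,*o in wps:
        v=o[0] if o else 1.0
        tgt=np.array([x,y,z],float)
        n=max(1,int(np.ceil(max(np.linalg.norm((tgt-p)[:2])/(20*v),abs(tgt[2]-p[2])/(20*v),abs(ps-psi)/4-1e-6))))
        for i in range(n):
            d=(tgt-p)/(n-i);dp=(ps-psi)/(n-i);a=np.radians(psi)
            ty=np.array([np.cos(a),np.sin(a),0]);tx=np.array([-ty[1],ty[0],0])
            r=[round(float(q)/20,2)+0. for q in(d@tx,d@ty,-d[2])];t=round(-dp/4,2)+0.
            rows.append(r);tw.append(t)
            p=p+20*(r[0]*tx+r[1]*ty)-np.array([0,0,20*r[2]]);psi-=4*t
    for i in range(0,len(rows),8):print(json.dumps({"slide":rows[i:i+8],"twist":tw[i:i+8]}))
    print('end',p.round(1),round(psi,2))
def show():
    p,psi,s=st();print('t',round(s['time_s'],2),'p',p.round(1),'psi',round(psi,2),'F',np.round(s['ft_force'],1),'w',round(s['grip_width'],1))
if __name__=='__main__':
    import sys
    show();plan(eval(sys.argv[1]))
E
python3 plan.py "[(390,350,340,42),(551,-68,340,14.3),(551,-68,130,14.3)]"
```

```text
t 2.8 p [234.8 685.9 231.3] psi 71.11 F [-0.1 -0.1  0.2] w 85.1
{"slide": [[-0.67, -0.7, -0.29], [-0.69, -0.69, -0.29], [-0.71, -0.67, -0.29], [-0.73, -0.65, -0.29], [-0.74, -0.63, -0.28], [-0.76, -0.61, -0.29], [-0.78, -0.59, -0.28], [-0.79, -0.57, -0.29]], "twist": [0.38, 0.38, 0.38, 0.38, 0.38, 0.38, 0.38, 0.38]}
{"slide": [[-0.81, -0.55, -0.28], [-0.82, -0.52, -0.29], [-0.83, -0.5, -0.28], [-0.85, -0.48, -0.29], [-0.86, -0.46, -0.28], [-0.87, -0.43, -0.29], [-0.88, -0.41, -0.28], [-0.89, -0.38, -0.29]], "twist": [0.39, 0.38, 0.39, 0.38, 0.39, 0.38, 0.39, 0.38]}
{"slide": [[-0.91, -0.36, -0.28], [-0.91, -0.34, -0.29], [-0.92, -0.31, -0.28], [-0.91, -0.35, 0.0], [-0.92, -0.33, 0.0], [-0.92, -0.31, 0.0], [-0.93, -0.29, 0.0], [-0.94, -0.27, 0.0]], "twist": [0.39, 0.38, 0.39, 0.3, 0.3, 0.3, 0.3, 0.3]}
{"slide": [[-0.94, -0.25, 0.0], [-0.95, -0.23, 0.0], [-0.95, -0.21, 0.0], [-0.95, -0.19, 0.0], [-0.96, -0.17, 0.0], [-0.96, -0.15, 0.0], [-0.97, -0.13, 0.0], [-0.97, -0.11, 0.0]], "twist": [0.3, 0.3, 0.3, 0.3, 0.3, 0.3, 0.3, 0.3]}
{"slide": [[-0.97, -0.09, 0.0], [-0.97, -0.07, 0.0], [-0.97, -0.05, 0.0], [-0.97, -0.03, 0.0], [-0.97, -0.01, 0.0], [-0.97, 0.01, 0.0], [-0.98, 0.03, 0.0], [-0.97, 0.05, 0.0]], "twist": [0.3, 0.3, 0.3, 0.3, 0.3, 0.3, 0.31, 0.3]}
{"slide": [[-0.97, 0.07, 0.0], [-0.98, 0.1, 0.0], [0.0, 0.0, 0.95], [0.0, 0.0, 0.95], [0.0, 0.0, 0.96], [0.0, 0.0, 0.95], [0.0, 0.0, 0.96], [0.0, 0.0, 0.95]], "twist": [0.31, 0.3, 0.0, 0.0, 0.0, 0.0, 0.0, 0.0]}
{"slide": [[0.0, 0.0, 0.96], [0.0, 0.0, 0.95], [0.0, 0.0, 0.96], [0.0, 0.0, 0.95], [0.0, 0.0, 0.96]], "twist": [0.0, 0.0, 0.0, 0.0, 0.0]}
end [551.  -68.1 129.9] 14.31
```

Request:
{"fn": "step_arm", "kwargs": {
  "slide": [
    [-0.7,-0.7,-0.3],
    [-0.7,-0.7,-0.3],
    [-0.7,-0.7,-0.3],
    [-0.75,-0.65,-0.3],
    [-0.75,-0.65,-0.3],
    [-0.75,-0.6,-0.3],
    [-0.8,-0.6,-0.3],
    [-0.8,-0.55,-0.3]
  ],
  "twist": [0.4,0.4,0.4,0.4,0.4,0.4,0.4,0.4],
  "gripper": 85,
  "grip_force": 20
}}

```text
time_s: 3.6
eef_pos: [301.3, 541.0, 280.0]
eef_rot: [[-0.85, 0.528, 0.0], [0.528, 0.85, 0.0], [0.0, 0.0, -1.0]]
ft_force: [0.5, 0.8, -0.2]
grip_width: 85.2
```

Request:
{"fn": "step_arm", "kwargs": {
  "slide": [
    [-0.8,-0.55,-0.3],
    [-0.8,-0.5,-0.3],
    [-0.85,-0.5,-0.3],
    [-0.85,-0.5,-0.3],
    [-0.85,-0.45,-0.3],
    [-0.85,-0.45,-0.3],
    [-0.9,-0.4,-0.3],
    [-0.9,-0.4,-0.3]
  ],
  "twist": [0.4,0.4,0.4,0.4,0.4,0.4,0.4,0.4]
}}

```text
time_s: 4.4
eef_pos: [364.0, 398.8, 327.8]
eef_rot: [[-0.712, 0.703, 0.0], [0.703, 0.712, 0.0], [-0.0, 0.0, -1.0]]
ft_force: [1.1, 0.7, -0.3]
grip_width: 84.9
```

Request:
{"fn": "step_arm", "kwargs": {
  "slide": [
    [-0.9,-0.35,-0.3],
    [-0.9,-0.35,-0.3],
    [-0.9,-0.3,-0.3],
    [-0.9,-0.35,0],
    [-0.95,-0.3,0],
    [-0.95,-0.3,0],
    [-0.95,-0.3,0],
    [-0.95,-0.25,0]
  ],
  "twist": [0.4,0.4,0.4,0.3,0.3,0.3,0.3,0.3]
}}

```text
time_s: 5.2
eef_pos: [421.5, 253.4, 345.1]
eef_rot: [[-0.568, 0.823, -0.0], [0.823, 0.568, -0.0], [-0.0, -0.001, -1.0]]
ft_force: [0.6, -0.0, -0.2]
grip_width: 85.2
```

```bash
python3 plan.py "[(551,-68,340,14.3),(551,-68,130,14.3)]"
```

```text
t 5.2 p [421.5 253.4 345.1] psi 34.6 F [ 0.6 -0.  -0.2] w 85.2
{"slide": [[-0.94, -0.21, 0.01], [-0.94, -0.19, 0.01], [-0.95, -0.17, 0.01], [-0.95, -0.16, 0.01], [-0.95, -0.14, 0.02], [-0.96, -0.12, 0.01], [-0.96, -0.1, 0.02], [-0.96, -0.08, 0.01]], "twist": [0.28, 0.28, 0.28, 0.28, 0.28, 0.28, 0.28, 0.28]}
{"slide": [[-0.96, -0.06, 0.02], [-0.96, -0.04, 0.01], [-0.96, -0.02, 0.02], [-0.96, -0.01, 0.01], [-0.96, 0.01, 0.02], [-0.96, 0.03, 0.01], [-0.96, 0.05, 0.02], [-0.96, 0.07, 0.01]], "twist": [0.28, 0.28, 0.28, 0.29, 0.28, 0.29, 0.28, 0.29]}
{"slide": [[-0.96, 0.09, 0.02], [-0.96, 0.12, 0.01], [0.0, 0.0, 0.95], [0.0, 0.0, 0.96], [0.0, 0.0, 0.95], [0.0, 0.0, 0.96], [0.0, 0.0, 0.95], [0.0, 0.0, 0.96]], "twist": [0.28, 0.29, 0.0, 0.0, 0.0, 0.0, 0.0, 0.0]}
{"slide": [[0.0, 0.0, 0.95], [0.0, 0.0, 0.96], [0.0, 0.0, 0.95], [0.0, 0.0, 0.96], [0.0, 0.0, 0.95]], "twist": [0.0, 0.0, 0.0, 0.0, 0.0]}
end [551.1 -68.  130.1] 14.28
```

Request:
{"fn": "step_arm", "kwargs": {
  "slide": [
    [-0.95,-0.2,0],
    [-0.95,-0.2,0],
    [-0.95,-0.15,0],
    [-0.95,-0.15,0],
    [-0.95,-0.15,0],
    [-0.95,-0.1,0],
    [-0.95,-0.1,0],
    [-0.95,-0.1,0]
  ],
  "twist": [0.3,0.3,0.3,0.3,0.3,0.3,0.3,0.3]
}}

```text
time_s: 6.0
eef_pos: [479.2, 110.9, 345.3]
eef_rot: [[-0.423, 0.906, 0.0], [0.906, 0.423, -0.0], [-0.0, 0.0, -1.0]]
ft_force: [-0.6, 0.4, 0.5]
grip_width: 84.9
```

Request:
{"fn": "step_arm", "kwargs": {
  "slide": [
    [-0.95,-0.05,0],
    [-0.95,-0.05,0],
    [-0.95,0,0],
    [-0.95,0,0.2],
    [-0.95,0,0.4],
    [-0.95,0.05,0.6],
    [-0.95,0.05,0.8],
    [-0.95,0.1,1]
  ],
  "twist": [0.3,0.3,0.3,0.3,0.3,0.3,0.3,0.2]
}}

```text
time_s: 6.8
eef_pos: [535.8, -30.6, 285.3]
eef_rot: [[-0.273, 0.962, 0.002], [0.962, 0.273, 0.0], [-0.0, 0.002, -1.0]]
ft_force: [0.5, 0.4, 0.3]
grip_width: 85.1
```

```bash
python3 plan.py "[(551,-68,115,14.3)]"
```

```text
t 6.8 p [535.8 -30.6 285.3] psi 15.83 F [0.5 0.4 0.3] w 85.1
{"slide": [[-0.22, 0.02, 0.95], [-0.22, 0.03, 0.95], [-0.22, 0.03, 0.94], [-0.22, 0.03, 0.95], [-0.22, 0.03, 0.94], [-0.23, 0.02, 0.95], [-0.22, 0.03, 0.94], [-0.23, 0.03, 0.95]], "twist": [0.04, 0.04, 0.04, 0.04, 0.04, 0.05, 0.04, 0.05]}
{"slide": [[-0.22, 0.02, 0.94]], "twist": [0.04]}
end [550.9 -68.  115.1] 14.31
```

Request:
{"fn": "step_arm", "kwargs": {
  "slide": [
    [-0.2,0,1],
    [-0.2,0,1],
    [-0.2,0,1],
    [-0.2,0,1],
    [-0.2,0,1],
    [-0.2,0,1],
    [0,0,1],
    [0,0,0]
  ],
  "twist": [0,0,0,0,0,0,0,0]
}}

```text
time_s: 7.6
eef_pos: [539.8, -52.8, 143.0]
eef_rot: [[-0.273, 0.962, -0.005], [0.962, 0.273, -0.0], [0.001, -0.005, -1.0]]
ft_force: [-0.5, 0.1, 0.0]
grip_width: 84.7
```

```bash
cat > cap.py <<'E'
from plan import *
import pickle,sys
a=env.capture('side');b=env.capture('top');pickle.dump((a,b,None),open('v%s.pkl'%sys.argv[1],'wb'))
show()
x=cv2.resize(a['color'][195:320,280:380],None,fx=4,fy=4,interpolation=2);y=cv2.resize(b['color'][205:285,270:370],None,fx=4,fy=4,interpolation=2)
y=np.pad(y,((0,180),(0,0),(0,0)));cv2.imwrite('pics/c%s.png'%sys.argv[1],np.hstack([x,y]))
E
python3 cap.py 1; python3 plan.py "[(551,-68,115,14.3)]"
```

```text
t 7.7 p [541.5 -52.8 145.3] psi 15.87 F [-0.5  0.6  0.1] w 84.9
t 7.7 p [541.5 -52.8 145.3] psi 15.87 F [-0.5  0.6  0.1] w 84.9
{"slide": [[-0.43, 0.12, 0.76], [-0.43, 0.13, 0.75]], "twist": [0.2, 0.19]}
end [550.9 -68.  115.1] 14.31
```

View pics/c1.png

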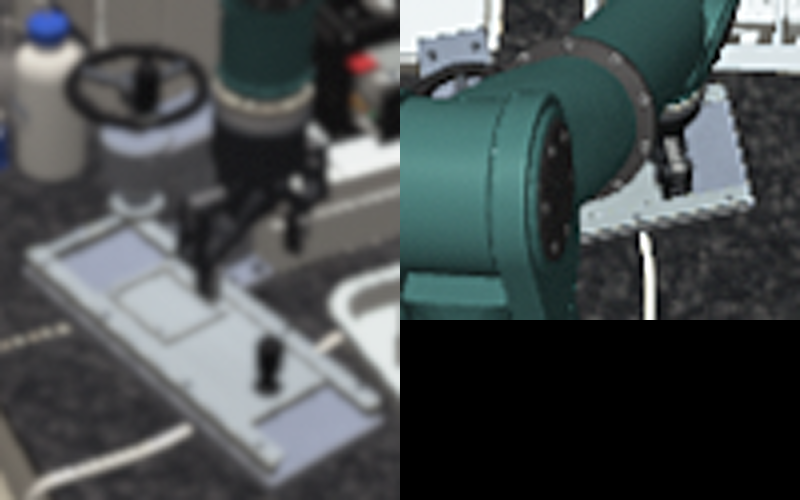

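Run:
```python
from ov import *
a,b,_=pickle.load(open('v1.pkl','rb'))
p=np.array([541.5,-52.8,158]);u=np.array([.962,.273,0])
for s in(-57,-42,0,42,57):print(s,px(a,p+s*u).round(1), px(b,p+s*u).round(1))
print(px(a,[551,-68,94]))
x=cv2.resize(a['color'][220:300,315:375],None,fx=8,fy=8,interpolation=2);cv2.imwrite('pics/z1.png',x)
```

```text
-57 [329.7 270.3] [336.7 252.6]
-42 [333.3 268.4] [335.6 248.7]
0 [343.  262.9] [332.5 237.8]
42 [352.4 257.6] [329.4 227.1]
57 [355.7 255.8] [328.3 223.3]
[346.88656986 280.14627841]
```

View pics/z1.png

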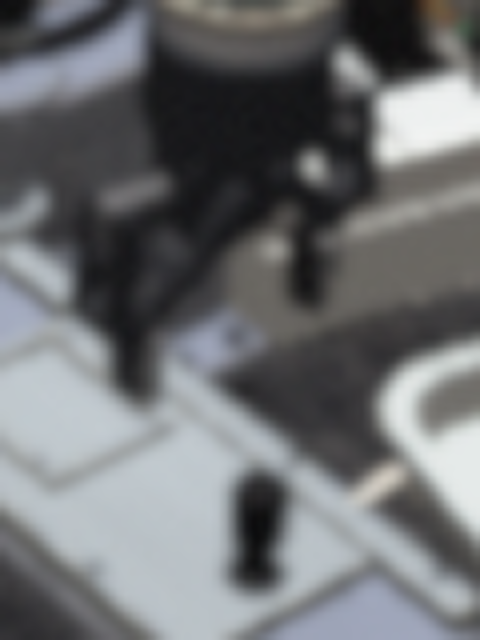

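Request:
{"fn": "step_arm", "kwargs": {
  "slide": [
    [-0.45,0.15,0.5],
    [-0.43,0.15,0.7],
    [0,0,0.8],
    [0,0,0.8],
    [0,0,0.8],
    [0,0,0.5],
    [0,0,0]
  ],
  "twist": [0.2,0.2,0,0,0,0,0]
}}

```text
time_s: 8.4
eef_pos: [551.2, -68.0, 61.9]
eef_rot: [[-0.246, 0.969, -0.002], [0.969, 0.246, -0.0], [0.001, -0.002, -1.0]]
ft_force: [0.4, -0.1, -0.1]
grip_width: 84.8
```

Request:
{"fn": "step_arm", "kwargs": {
  "slide": [
    [0,0,0],
    [0,0,0],
    [0,0,0],
    [0,0,0]
  ],
  "twist": [0,0,0,0],
  "gripper": 20,
  "grip_force": 20
}}

```text
time_s: 8.8
eef_pos: [552.2, -67.5, 63.9]
eef_rot: [[-0.247, 0.969, 0.001], [0.969, 0.247, -0.0], [-0.0, 0.001, -1.0]]
ft_force: [-0.3, -1.0, -0.2]
grip_width: 27.5
```

```bash
python3 cap.py 2
```

```text
t 8.9 p [552.8 -67.4  64. ] psi 14.33 F [ 0.  -0.2  2.4] w 23.8
```

View pics/c2.png

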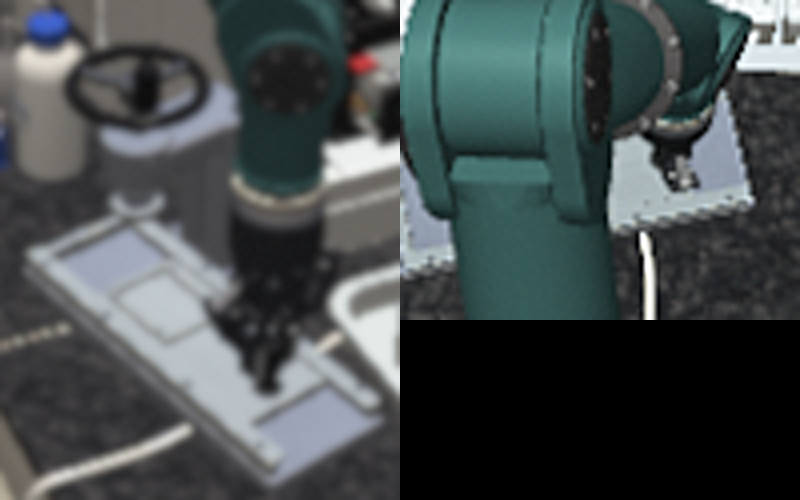

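Request:
{"fn": "step_arm", "kwargs": {
  "slide": [
    [0,0,0],
    [-0.4,0,0],
    [-0.8,0,0],
    [-0.8,0,0],
    [-0.8,0,0],
    [-0.8,0,0],
    [-0.4,0,0],
    [0,0,0]
  ],
  "twist": [0,0,0,0,0,0,0,0],
  "grip_force": 40
}}

```text
time_s: 9.7
eef_pos: [571.4, -147.6, 64.1]
eef_rot: [[-0.245, 0.969, 0.001], [0.969, 0.245, -0.002], [-0.002, 0.0, -1.0]]
ft_force: [-0.9, -2.1, 6.4]
grip_width: 23.2
```

Request:
{"fn": "step_arm", "kwargs": {
  "slide": [
    [-0.3,0,0],
    [-0.3,0,0],
    [0,0,0]
  ],
  "twist": [0,0,0]
}}

```text
time_s: 10.0
eef_pos: [573.7, -157.7, 64.1]
eef_rot: [[-0.246, 0.969, -0.001], [0.969, 0.246, -0.0], [0.0, -0.001, -1.0]]
ft_force: [-2.0, -0.1, 7.4]
grip_width: 23.0
```

Request:
{"fn": "step_arm", "kwargs": {
  "slide": [
    [-0.25,0,0],
    [-0.25,0,0],
    [0,0,0]
  ],
  "twist": [0,0,0]
}}

```text
time_s: 10.3
eef_pos: [575.9, -167.1, 64.1]
eef_rot: [[-0.246, 0.969, -0.001], [0.969, 0.246, 0.0], [0.001, -0.001, -1.0]]
ft_force: [-2.7, 0.3, 8.8]
grip_width: 23.4
```

Request:
{"fn": "step_arm", "kwargs": {
  "slide": [
    [-0.25,-0.03,0],
    [-0.25,-0.03,0],
    [0,0,0]
  ],
  "twist": [0.3,0,0]
}}

```text
time_s: 10.6
eef_pos: [577.0, -171.8, 64.0]
eef_rot: [[-0.23, 0.973, -0.004], [0.973, 0.23, 0.008], [0.008, -0.002, -1.0]]
ft_force: [-3.0, 7.3, 12.9]
grip_width: 23.2
```

Request:
{"fn": "step_arm", "kwargs": {
  "slide": [
    [-0.25,0,0],
    [-0.25,0,0],
    [0,0,0]
  ],
  "twist": [0,0,0]
}}

```text
time_s: 10.9
eef_pos: [576.8, -171.8, 63.8]
eef_rot: [[-0.233, 0.972, -0.012], [0.972, 0.233, 0.023], [0.025, -0.007, -1.0]]
ft_force: [-7.4, 21.3, 23.5]
grip_width: 23.3
```

Request:
{"fn": "step_arm", "kwargs": {
  "slide": [
    [0.5,0,0],
    [0,0,0],
    [0,0,0],
    [0,0,0],
    [0,0,0]
  ],
  "twist": [0,0,0,0.5,1],
  "gripper": 85
}}

```text
time_s: 11.4
eef_pos: [578.1, -178.0, 63.2]
eef_rot: [[-0.118, 0.993, 0.0], [0.993, 0.118, -0.001], [-0.001, -0.0, -1.0]]
ft_force: [0.9, 0.0, -0.8]
grip_width: 84.9
```

Request:
{"fn": "step_arm", "kwargs": {
  "slide": [
    [0,0,0],
    [0,0,0],
    [0,0,0],
    [0,0,0],
    [0,0,0],
    [0,0,0],
    [0,0,0],
    [0,0,0]
  ],
  "twist": [1,1,1,1,1,1,1,1]
}}

```text
time_s: 12.2
eef_pos: [578.2, -177.8, 63.2]
eef_rot: [[0.426, 0.905, 0.0], [0.905, -0.426, -0.001], [-0.001, 0.001, -1.0]]
ft_force: [-0.3, 0.4, -0.5]
grip_width: 85.1
```

Request:
{"fn": "step_arm", "kwargs": {
  "slide": [
    [0,0,0],
    [0,0,0],
    [0,0,0],
    [0,0,0],
    [0,0,0],
    [0,0,0],
    [0,0,0],
    [0,0,0]
  ],
  "twist": [1,1,1,1,1,1,1,1]
}}

```text
time_s: 13.0
eef_pos: [578.3, -177.7, 63.2]
eef_rot: [[0.841, 0.542, 0.0], [0.542, -0.841, -0.001], [-0.001, 0.001, -1.0]]
ft_force: [0.6, -0.2, -0.4]
grip_width: 85.2
```

Request:
{"fn": "step_arm", "kwargs": {
  "slide": [
    [0,0,0],
    [0,0,0],
    [0,0,0],
    [0,0,0],
    [0,0,0],
    [0,0,0]
  ],
  "twist": [1,1,1,1,1,0]
}}

```text
time_s: 13.6
eef_pos: [578.3, -177.4, 63.1]
eef_rot: [[0.974, 0.225, -0.0], [0.225, -0.974, -0.002], [-0.001, 0.002, -1.0]]
ft_force: [-0.3, 0.8, 1.1]
grip_width: 85.1
```

```bash
python3 cap.py 3; python3 plan.py "[(577,-172,63.5,-77)]"
```

```text
t 13.7 p [ 578.2 -177.1   63.2] psi -76.88 F [-0.3  0.3 -0.5] w 85.1
t 13.7 p [ 578.2 -177.1   63.2] psi -76.88 F [-0.3  0.3 -0.5] w 85.1
{"slide": [[0.0, -0.26, -0.02]], "twist": [0.03]}
end [ 577.  -172.1   63.6] -77.0
```

View pics/c3.png

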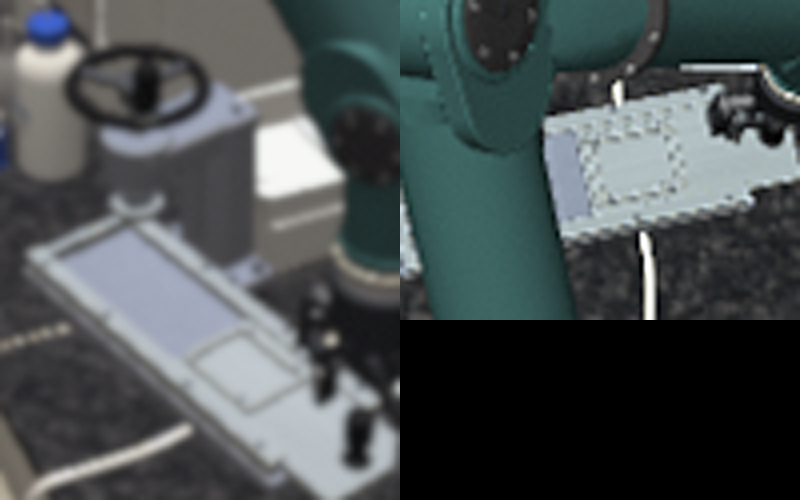

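Request:
{"fn": "step_arm", "kwargs": {
  "slide": [
    [0,-0.1,0],
    [0,0,0],
    [0,0,0],
    [0,0,0],
    [0,0,0],
    [0,0,0],
    [0,0,0]
  ],
  "twist": [0,0,0,0,0,0,0],
  "gripper": 20,
  "grip_force": 25
}}

```text
time_s: 14.4
eef_pos: [577.3, -172.3, 63.4]
eef_rot: [[0.974, 0.228, -0.001], [0.228, -0.974, 0.004], [-0.0, -0.005, -1.0]]
ft_force: [-1.9, 4.4, 5.2]
grip_width: 23.7
```

```bash
python3 plan.py "[(577,-172,63.5,-77)]"
```

```text
t 14.4 p [ 577.3 -172.3   63.4] psi -76.84 F [-1.9  4.4  5.2] w 23.7
{"slide": [[-0.01, -0.02, 0.0]], "twist": [0.04]}
end [ 577.  -171.9   63.4] -77.0
```

```bash
cat > o3.py <<'E'
from ov import *
a,b,_=pickle.load(open('v3.pkl','rb'))
L=press(512.6,105.4,np.radians(13.05),150,np.radians(120))
draw(a,L,(280,380,195,320),5,'a4');draw(b,L,(290,380,215,275),8,'b4')
E
python3 o3.py
```

```text
(no output)
```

View pics/a4.png

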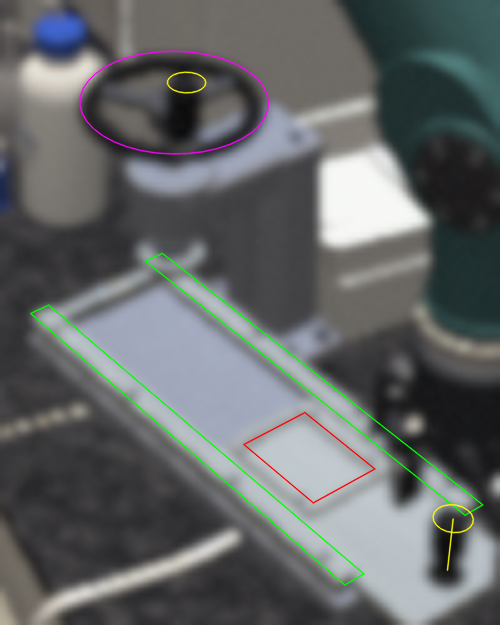

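View pics/b4.png

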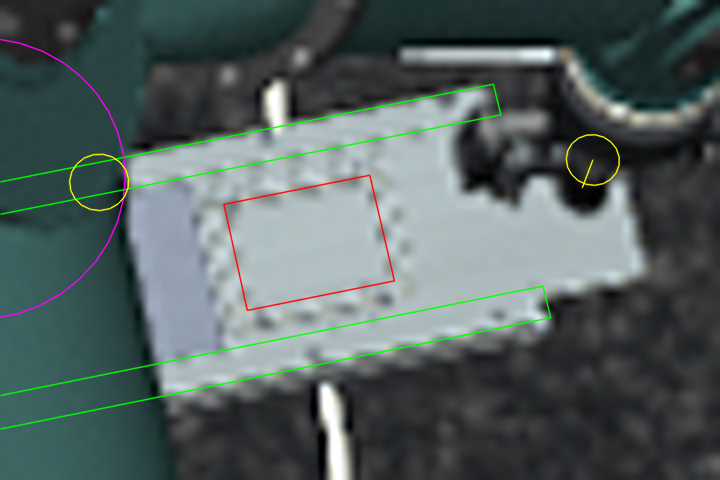

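Request:
{"fn": "step_arm", "kwargs": {
  "slide": [
    [0,0,0],
    [0,0,0],
    [0,0,-0.5],
    [0,0,-1],
    [0,0,-1],
    [0,0.5,-0.5],
    [0,1,0],
    [0,1,0]
  ],
  "twist": [0,0,0,0,0,0,0,0.5],
  "gripper": 85
}}

```text
time_s: 15.2
eef_pos: [589.7, -224.5, 124.1]
eef_rot: [[0.982, 0.191, 0.001], [0.191, -0.982, -0.001], [0.001, 0.001, -1.0]]
ft_force: [0.4, -0.6, -0.6]
grip_width: 85.1
```

```bash
python3 plan.py "[(572.5,-298.5,120,-100)]"
```

```text
t 15.2 p [ 589.7 -224.5  124.1] psi -78.97 F [ 0.4 -0.6 -0.6] w 85.1
{"slide": [[-0.26, 0.58, 0.03], [-0.22, 0.59, 0.04], [-0.19, 0.61, 0.03], [-0.15, 0.61, 0.04], [-0.11, 0.62, 0.03], [-0.07, 0.63, 0.04]], "twist": [0.88, 0.88, 0.87, 0.88, 0.87, 0.88]}
end [ 572.5 -298.5  119.9] -100.01
```

Request:
{"fn": "step_arm", "kwargs": {
  "slide": [
    [-0.25,0.6,0],
    [-0.2,0.6,0],
    [-0.2,0.6,0],
    [-0.15,0.6,0],
    [-0.1,0.6,0],
    [-0.1,0.6,0],
    [0,0,0],
    [0,0,0]
  ],
  "twist": [0.9,0.9,0.9,0.9,0.9,0.75,0,0]
}}

```text
time_s: 16.0
eef_pos: [571.6, -296.6, 123.1]
eef_rot: [[0.985, -0.172, -0.0], [-0.172, -0.985, 0.0], [-0.0, -0.0, -1.0]]
ft_force: [-0.2, 0.7, -0.5]
grip_width: 84.9
```

```bash
sed -i 's/^x=cv2.*$//;s/^y=.*$//' cap.py
cat >> cap.py <<'E'
x=cv2.resize(a['color'][300:380,350:430],None,fx=5,fy=5,interpolation=2);y=cv2.resize(b['color'][210:290,360:440],None,fx=5,fy=5,interpolation=2)
cv2.imwrite('pics/c%s.png'%sys.argv[1],np.hstack([x,y]))
E
python3 cap.py 4;python3 plan.py "[(572.5,-298.5,8,-100)]"
```

```text
t 16.1 p [ 572.1 -295.4  123.1] psi -99.83 F [-0.1  0.9  0.4] w 84.7
t 16.1 p [ 572.1 -295.4  123.1] psi -99.83 F [-0.1  0.9  0.4] w 84.7
{"slide": [[0.01, 0.02, 0.96], [0.01, 0.03, 0.96], [0.01, 0.02, 0.96], [0.0, 0.03, 0.96], [0.01, 0.02, 0.96], [0.0, 0.03, 0.95]], "twist": [0.01, 0.01, 0.01, 0.0, 0.01, 0.0]}
end [ 572.4 -298.5    8.1] -99.99
```

View pics/c4.png

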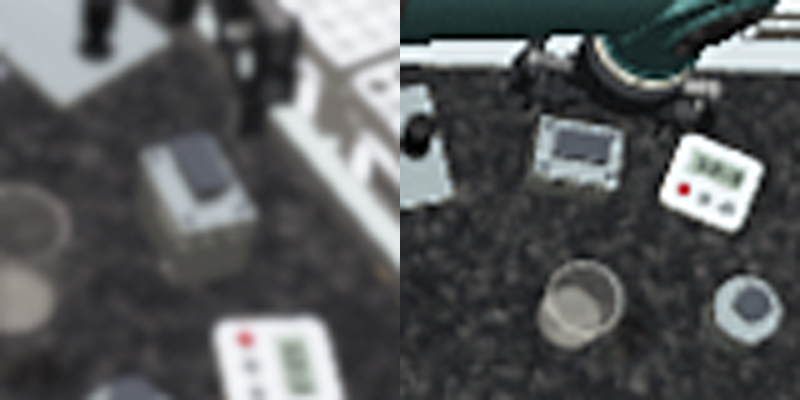

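Request:
{"fn": "step_arm", "kwargs": {
  "slide": [
    [0,0.1,0.95],
    [0,0.05,0.95],
    [0,0,0.95],
    [0,0,0.95],
    [0,0,0.95],
    [0,0,0.7],
    [0,0,0.3],
    [0,0,0]
  ],
  "twist": [0,0,0,0,0,0,0,0],
  "gripper": 80
}}

```text
time_s: 16.9
eef_pos: [570.9, -298.8, 7.3]
eef_rot: [[0.985, -0.172, -0.001], [-0.172, -0.985, 0.001], [-0.001, -0.0, -1.0]]
ft_force: [-0.7, -0.5, 0.4]
grip_width: 79.9
```

Request:
{"fn": "step_arm", "kwargs": {
  "slide": [
    [0,0,0],
    [0,0,0],
    [0,0,0],
    [0,0,0]
  ],
  "twist": [0,0,0,0],
  "gripper": 55,
  "grip_force": 20
}}

```text
time_s: 17.3
eef_pos: [571.9, -299.0, 9.1]
eef_rot: [[0.985, -0.172, 0.001], [-0.172, -0.985, -0.0], [0.001, -0.0, -1.0]]
ft_force: [0.2, 0.5, 2.9]
grip_width: 63.8
```

Request:
{"fn": "step_arm", "kwargs": {
  "slide": [
    [0,0,0],
    [0,0,-0.3],
    [0,0,-1],
    [0,0,-1],
    [0,0,-0.3],
    [0,0,0],
    [0,0,0],
    [0,0,0]
  ],
  "twist": [0,0,0,0,-1,-1,-1,-1],
  "gripper": 80
}}

```text
time_s: 18.1
eef_pos: [572.0, -299.8, 62.7]
eef_rot: [[0.994, 0.109, 0.002], [0.109, -0.994, -0.002], [0.002, 0.002, -1.0]]
ft_force: [-0.6, 0.2, -0.1]
grip_width: 79.8
```

Request:
{"fn": "step_arm", "kwargs": {
  "slide": [
    [0,0,0],
    [0,0,0],
    [0,0,0],
    [0,0,0],
    [0,0,0],
    [0,0,0],
    [0,0,0],
    [0,0,0]
  ],
  "twist": [-1,-1,-1,-1,-1,-1,-1,-1]
}}

```text
time_s: 18.9
eef_pos: [571.7, -300.1, 62.5]
eef_rot: [[0.785, 0.619, 0.002], [0.619, -0.785, -0.002], [0.0, 0.003, -1.0]]
ft_force: [-1.2, -1.1, 0.6]
grip_width: 80.1
```

Request:
{"fn": "step_arm", "kwargs": {
  "slide": [
    [0,0,0],
    [0,0,0],
    [0,0,0],
    [0,0,0],
    [0,0,0],
    [0,0,0],
    [0,0,0],
    [0,0,0]
  ],
  "twist": [-1,-1,-1,-1,-1,-1,-1,-1]
}}

```text
time_s: 19.7
eef_pos: [571.6, -300.3, 62.5]
eef_rot: [[0.338, 0.941, 0.002], [0.941, -0.338, -0.002], [-0.002, 0.002, -1.0]]
ft_force: [-0.2, -0.1, -0.3]
grip_width: 80.0
```

Request:
{"fn": "step_arm", "kwargs": {
  "slide": [
    [0,0,0],
    [0,0,0],
    [0,0,0]
  ],
  "twist": [-1,-1,-0.5]
}}

```text
time_s: 20.0
eef_pos: [571.6, -300.3, 62.3]
eef_rot: [[0.171, 0.985, 0.002], [0.985, -0.171, -0.002], [-0.002, 0.002, -1.0]]
ft_force: [0.3, 0.3, 0.3]
grip_width: 79.7
```

```bash
python3 plan.py "[(571.9,-299,10,-10)]"
```

```text
t 20.0 p [ 571.6 -300.3   62.3] psi -9.84 F [0.3 0.3 0.3] w 79.7
{"slide": [[0.02, 0.0, 0.87], [0.02, 0.0, 0.87], [0.03, 0.0, 0.87]], "twist": [0.01, 0.01, 0.02]}
end [ 571.8 -298.9   10.1] -10.0
```

Request:
{"fn": "step_arm", "kwargs": {
  "slide": [
    [0.05,0,0.9],
    [0,0,0.9],
    [0,0,0.6],
    [0,0,0.2],
    [0,0,0]
  ],
  "twist": [0,0,0,0,0]
}}

```text
time_s: 20.5
eef_pos: [570.9, -298.0, 7.4]
eef_rot: [[0.172, 0.985, -0.002], [0.985, -0.172, 0.001], [0.0, -0.002, -1.0]]
ft_force: [0.2, -0.7, -0.7]
grip_width: 80.0
```

Request:
{"fn": "step_arm", "kwargs": {
  "slide": [
    [0,0,0],
    [0,0,0],
    [0,0,0],
    [0,0,0],
    [0,0,0]
  ],
  "twist": [0,0,0,0,0],
  "gripper": 38,
  "grip_force": 45
}}

```text
time_s: 21.0
eef_pos: [572.4, -298.6, 9.1]
eef_rot: [[0.172, 0.985, 0.002], [0.985, -0.172, -0.001], [-0.001, 0.002, -1.0]]
ft_force: [1.0, 0.3, 3.9]
grip_width: 45.6
```

```bash
python3 plan.py "[(571.9,-299,110,-10)]"
```

```text
t 21.0 p [ 572.4 -298.6    9.1] psi -9.9 F [1.  0.3 3.9] w 45.6
{"slide": [[0.0, 0.0, -0.84], [0.0, 0.0, -0.84], [-0.01, -0.01, -0.84], [0.0, 0.0, -0.84], [-0.01, -0.01, -0.84], [0.0, 0.0, -0.84]], "twist": [0.0, 0.01, 0.0, 0.01, 0.0, 0.01]}
end [ 572.  -299.   109.9] -10.02
```

Request:
{"fn": "step_arm", "kwargs": {
  "slide": [
    [0,0,-0.3],
    [0,0,-0.8],
    [0,0,-1],
    [0,0,-1],
    [0,0,-1],
    [0,0,-1],
    [0.5,0,-0.8],
    [1,0,0]
  ],
  "twist": [0,0,0,0,-0.5,-0.5,-0.5,-0.5]
}}

```text
time_s: 21.8
eef_pos: [574.3, -270.3, 128.9]
eef_rot: [[0.034, 0.999, 0.004], [0.999, -0.034, -0.004], [-0.004, 0.004, -1.0]]
ft_force: [1.0, -0.8, -9.2]
grip_width: 45.7
```

```bash
python3 plan.py "[(546.4,-40.5,128,13.1)]"
```

```text
t 21.8 p [ 574.3 -270.3  128.9] psi -1.98 F [ 1.  -0.8 -9.2] w 45.7
{"slide": [[0.95, -0.15, 0.0], [0.96, -0.13, 0.0], [0.96, -0.11, 0.0], [0.96, -0.09, 0.0], [0.96, -0.06, 0.01], [0.96, -0.04, 0.0], [0.96, -0.02, 0.01], [0.97, 0.0, 0.0]], "twist": [-0.31, -0.31, -0.31, -0.32, -0.31, -0.32, -0.31, -0.32]}
{"slide": [[0.96, 0.02, 0.01], [0.97, 0.04, 0.0], [0.96, 0.06, 0.01], [0.96, 0.07, 0.0]], "twist": [-0.31, -0.32, -0.31, -0.32]}
end [546.3 -40.6 128.1] 13.1
```

Request:
{"fn": "step_arm", "kwargs": {
  "slide": [
    [0.95,-0.15,0],
    [0.95,-0.15,0],
    [0.95,-0.1,0],
    [0.95,-0.1,0],
    [0.95,-0.05,0],
    [0.95,-0.05,0],
    [0.95,0,0],
    [0.95,0,0]
  ],
  "twist": [-0.3,-0.3,-0.3,-0.3,-0.3,-0.3,-0.3,-0.3]
}}

```text
time_s: 22.6
eef_pos: [555.8, -115.1, 126.4]
eef_rot: [[-0.136, 0.991, 0.0], [0.991, 0.136, -0.0], [-0.0, 0.0, -1.0]]
ft_force: [0.2, -0.3, -9.4]
grip_width: 45.5
```

Request:
{"fn": "step_arm", "kwargs": {
  "slide": [
    [0.9,0,0],
    [0.9,0.05,0],
    [0.8,0.05,0],
    [0.4,0,0],
    [0,0,0],
    [0,0,0]
  ],
  "twist": [-0.3,-0.3,-0.3,-0.3,0,0]
}}

```text
time_s: 23.2
eef_pos: [548.5, -57.8, 126.5]
eef_rot: [[-0.216, 0.976, 0.001], [0.976, 0.216, -0.001], [-0.001, 0.001, -1.0]]
ft_force: [0.5, -0.7, -9.3]
grip_width: 45.2
```

```bash
sed -i 's/\[300:380,350:430\]/[250:320,300:370]/;s/\[210:290,360:440\]/[205:275,290:360]/' cap.py; python3 cap.py 5; python3 plan.py "[(546.4,-40.3,75,13.1)]"
```

```text
t 23.3 p [548.5 -58.6 126.5] psi 12.39 F [-0.2 -0.  -9.1] w 45.7
t 23.3 p [548.5 -58.6 126.5] psi 12.39 F [-0.2 -0.  -9.1] w 45.7
{"slide": [[0.3, 0.03, 0.86], [0.31, 0.03, 0.86], [0.3, 0.04, 0.86]], "twist": [-0.06, -0.06, -0.06]}
end [546.5 -40.4  74.9] 13.11
```

View pics/c5.png

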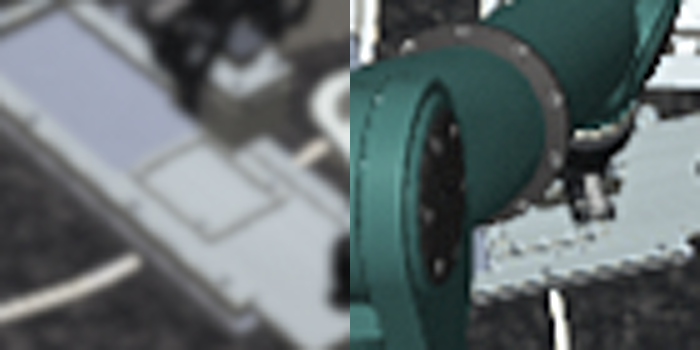

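Run:
```python
from ov import *
a,b,_=pickle.load(open('v5.pkl','rb'))
L=press(512.6,105.4,np.radians(13.05),150,np.radians(120))
for p in L[2][0]:print(px(a,p).round(1))
print(plane(a,[341.4,287.75],47).round(1))
draw(a,L,(310,370,265,310),12,'n5')
```

```text
[342.1 295. ]
[354.4 288.2]
[340.4 276.9]
[328.2 283.3]
[342.1 295. ]
[543.6 -48.   47. ]
```

View pics/n5.png

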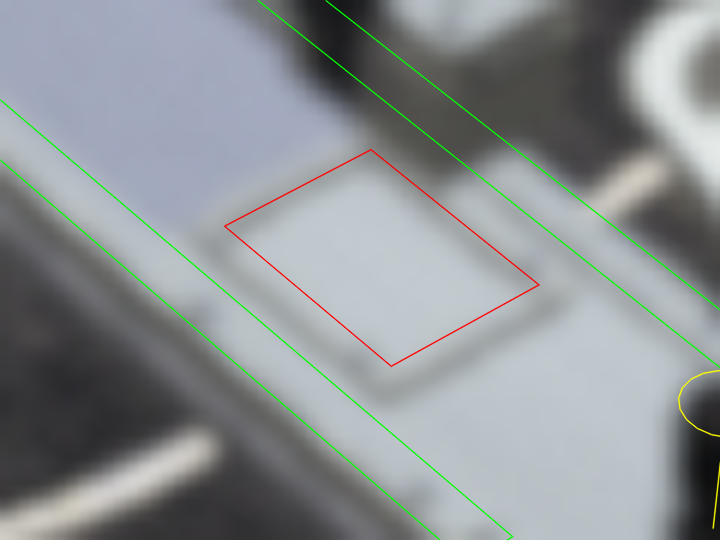

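Request:
{"fn": "step_arm", "kwargs": {
  "slide": [
    [0.3,0.05,0.6],
    [0.3,0.05,0.9],
    [0.3,0,0.9],
    [0,0,0.7],
    [0,0,0.2],
    [0,0,0]
  ],
  "twist": [-0.1,-0.1,0,0,0,0]
}}

```text
time_s: 23.9
eef_pos: [546.0, -39.8, 59.5]
eef_rot: [[-0.229, 0.973, -0.001], [0.973, 0.229, -0.001], [-0.0, -0.001, -1.0]]
ft_force: [0.0, 0.2, -9.2]
grip_width: 45.5
```

```bash
python3 cap.py 6; python3 plan.py "[(546.4,-40.2,60,13.1)]"
python3 - <<'E'
from ov import *
a,b,_=pickle.load(open('v6.pkl','rb'))
L=press(512.6,105.4,np.radians(13.05),150,np.radians(120))
draw(a,L,(310,370,250,310),10,'n6')
E
```

```text
t 24.0 p [546.9 -39.8  60.7] psi 13.25 F [-0.1 -0.2 -8.4] w 45.4
t 24.0 p [546.9 -39.8  60.7] psi 13.25 F [-0.1 -0.2 -8.4] w 45.4
{"slide": [[-0.01, -0.03, 0.03]], "twist": [0.04]}
end [546.3 -40.2  60.1] 13.09
```

View pics/n6.png

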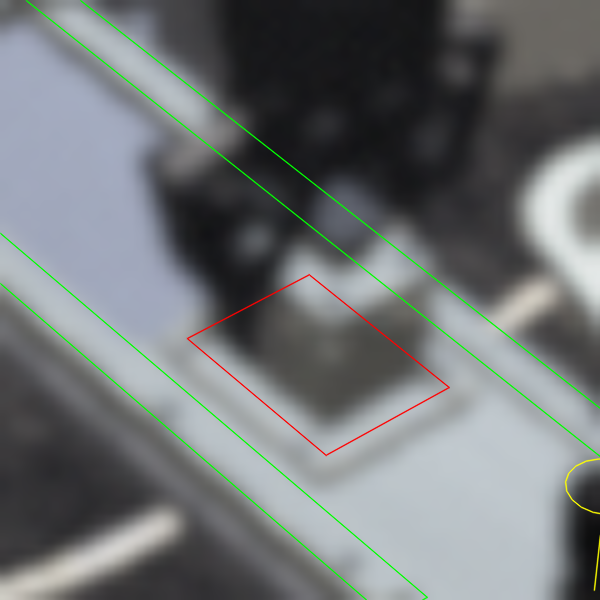

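Request:
{"fn": "step_arm", "kwargs": {
  "slide": [
    [0,0,0.2],
    [0,0,0.15],
    [0,0,0]
  ],
  "twist": [0,0,0]
}}

```text
time_s: 24.3
eef_pos: [546.0, -38.9, 53.2]
eef_rot: [[-0.23, 0.973, -0.0], [0.973, 0.23, 0.0], [0.0, -0.0, -1.0]]
ft_force: [-0.4, 0.5, -9.3]
grip_width: 45.4
```

Request:
{"fn": "step_arm", "kwargs": {
  "slide": [
    [0,0,0.1],
    [0,0,0.05],
    [0,0,0]
  ],
  "twist": [0,0,0]
}}

```text
time_s: 24.6
eef_pos: [546.3, -39.0, 51.0]
eef_rot: [[-0.23, 0.973, 0.001], [0.973, 0.23, 0.0], [0.0, 0.001, -1.0]]
ft_force: [-2.1, 1.0, 0.2]
grip_width: 45.4
```

Request:
{"fn": "step_arm", "kwargs": {
  "slide": [
    [0,0,0],
    [0,0,0],
    [0,0,-0.3],
    [0,0,-0.7],
    [0,0,-1],
    [0,0,-1],
    [0,0,-0.7],
    [0,0,0]
  ],
  "twist": [0,0,0,0,0,0,0,0],
  "gripper": 80
}}

```text
time_s: 25.4
eef_pos: [547.8, -39.2, 126.8]
eef_rot: [[-0.23, 0.973, 0.005], [0.973, 0.23, -0.0], [-0.001, 0.005, -1.0]]
ft_force: [0.5, -1.2, -0.3]
grip_width: 80.0
```

Request:
{"fn": "step_arm", "kwargs": {
  "slide": [
    [0,0,0],
    [0,0,0],
    [0,0,0],
    [0,0,0],
    [0,0,0],
    [0,0,0]
  ],
  "twist": [0,0,0,0,0,0],
  "gripper": 0,
  "grip_force": 20
}}

```text
time_s: 26.0
eef_pos: [546.0, -39.0, 124.0]
eef_rot: [[-0.23, 0.973, -0.0], [0.973, 0.23, -0.0], [0.0, -0.001, -1.0]]
ft_force: [0.5, -0.1, -0.8]
grip_width: 0.2
```

```bash
python3 cap.py 7
```

```text
t 26.1 p [546.1 -39.  124.2] psi 13.3 F [ 0.1 -0.4 -0.6] w 0.1
```

View pics/c7.png

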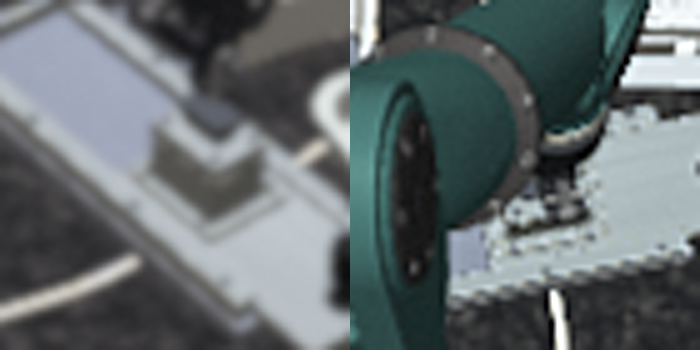

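Request:
{"fn": "step_arm", "kwargs": {
  "slide": [
    [0,0,0.2],
    [0,0,0.2],
    [0,0,0.05],
    [0,0,0]
  ],
  "twist": [0,0,0,0]
}}

```text
time_s: 26.5
eef_pos: [545.9, -39.0, 115.0]
eef_rot: [[-0.23, 0.973, -0.001], [0.973, 0.23, -0.0], [0.0, -0.001, -1.0]]
ft_force: [-0.4, -0.4, -0.4]
grip_width: 0.2
```

Request:
{"fn": "step_arm", "kwargs": {
  "slide": [
    [0,0,0.1],
    [0,0,0]
  ],
  "twist": [0,0]
}}

```text
time_s: 26.7
eef_pos: [546.1, -38.9, 113.2]
eef_rot: [[-0.23, 0.973, -0.0], [0.973, 0.23, 0.0], [0.0, -0.0, -1.0]]
ft_force: [0.3, -0.5, -0.0]
grip_width: -0.0
```

Request:
{"fn": "step_arm", "kwargs": {
  "slide": [
    [0,0,0.1],
    [0,0,0]
  ],
  "twist": [0,0]
}}

```text
time_s: 26.9
eef_pos: [546.0, -38.9, 111.2]
eef_rot: [[-0.23, 0.973, -0.0], [0.973, 0.23, 0.0], [0.0, -0.0, -1.0]]
ft_force: [-0.0, -0.2, -0.4]
grip_width: 0.5
```

Request:
{"fn": "step_arm", "kwargs": {
  "slide": [
    [0,0,0.1],
    [0,0,0]
  ],
  "twist": [0,0]
}}

```text
time_s: 27.1
eef_pos: [546.2, -39.0, 110.9]
eef_rot: [[-0.23, 0.973, 0.0], [0.973, 0.23, 0.002], [0.001, 0.0, -1.0]]
ft_force: [-3.8, 0.7, 14.1]
grip_width: -0.3
```

Request:
{"fn": "step_arm", "kwargs": {
  "slide": [
    [0,0,-0.5],
    [-0.2,0,-0.5],
    [-1,0,0],
    [-1,0,0],
    [-1,0,0],
    [-1,0,0],
    [-1,0,0],
    [-1,0,0]
  ],
  "twist": [0,0,0,0,0,0,0,0]
}}

```text
time_s: 27.9
eef_pos: [575.0, -160.9, 129.8]
eef_rot: [[-0.23, 0.973, 0.001], [0.973, 0.23, -0.001], [-0.001, 0.0, -1.0]]
ft_force: [0.6, 0.6, -0.5]
grip_width: 0.0
```

Request:
{"fn": "step_arm", "kwargs": {
  "slide": [
    [-1,0,0],
    [-1,0,0],
    [-0.4,0,0.3],
    [0,0,0.8],
    [0,0,0.8],
    [0,0,0.8],
    [0,0,0.2],
    [0,0,0]
  ],
  "twist": [0,0,0,0,0,0,0,0]
}}

```text
time_s: 28.7
eef_pos: [584.7, -205.2, 69.7]
eef_rot: [[-0.231, 0.973, -0.003], [0.973, 0.231, 0.001], [0.002, -0.003, -1.0]]
ft_force: [-1.2, -0.4, 0.2]
grip_width: -0.3
```

```bash
python3 plan.py "[(585,-206,70,13.05)]"
```

```text
t 28.7 p [ 584.7 -205.2   69.7] psi 13.36 F [-1.2 -0.4  0.2] w -0.3
{"slide": [[-0.04, 0.0, -0.02]], "twist": [0.08]}
end [ 584.9 -205.9   70.1] 13.04
```

Request:
{"fn": "step_arm", "kwargs": {
  "slide": [
    [0.4,0,0],
    [0.4,0,0],
    [0.7,0,0],
    [0.8,0,0],
    [0.8,0,0],
    [0.8,0,0],
    [0.8,0,0],
    [0.8,0,0]
  ],
  "twist": [0.1,0,0,0,0,0,0,0]
}}

```text
time_s: 29.5
eef_pos: [560.9, -97.6, 71.7]
eef_rot: [[-0.224, 0.975, 0.001], [0.975, 0.224, 0.0], [-0.0, 0.001, -1.0]]
ft_force: [-0.3, -3.4, 2.2]
grip_width: -0.0
```

Request:
{"fn": "step_arm", "kwargs": {
  "slide": [
    [0.7,0,0],
    [0.5,0,0],
    [0.3,0,0],
    [0,0,0]
  ],
  "twist": [0,0,0,0]
}}

```text
time_s: 29.9
eef_pos: [553.6, -67.9, 70.9]
eef_rot: [[-0.225, 0.974, -0.002], [0.974, 0.225, 0.002], [0.002, -0.001, -1.0]]
ft_force: [-0.5, 1.1, 0.4]
grip_width: -0.1
```

```bash
sed -i 's/\[250:320,300:370\]/[200:300,290:370]/;s/\[205:275,290:360\]/[195:295,270:350]/' cap.py; python3 cap.py 8
```

```text
t 30.0 p [553.9 -69.2  71. ] psi 12.92 F [-0.1  1.  -0.5] w -0.3
```

View pics/c8.png

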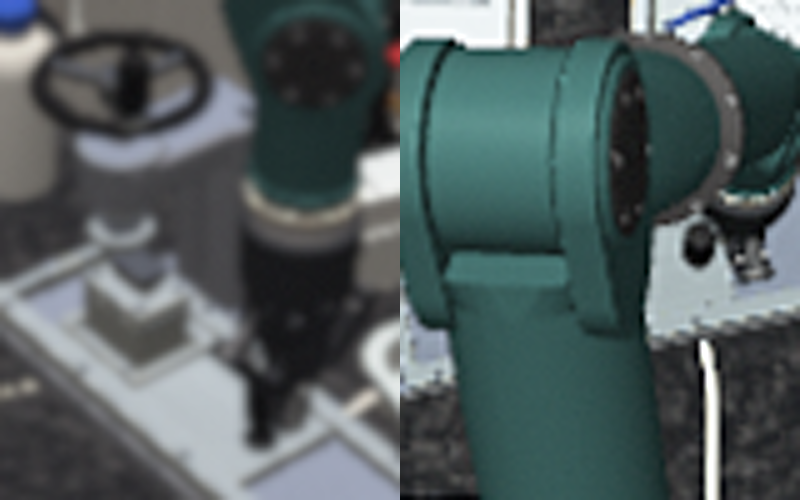

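Request:
{"fn": "step_arm", "kwargs": {
  "slide": [
    [0.3,0,0],
    [0.3,0,0],
    [0.25,0,0],
    [0,0,0]
  ],
  "twist": [0,0,0,0]
}}

```text
time_s: 30.4
eef_pos: [550.0, -51.8, 71.1]
eef_rot: [[-0.224, 0.974, -0.001], [0.974, 0.225, 0.002], [0.002, -0.001, -1.0]]
ft_force: [-0.6, -0.8, -0.6]
grip_width: 0.2
```

Request:
{"fn": "step_arm", "kwargs": {
  "slide": [
    [0.15,0,0],
    [0.15,0,0],
    [0,0,0]
  ],
  "twist": [0,0,0]
}}

```text
time_s: 30.7
eef_pos: [549.4, -48.6, 71.3]
eef_rot: [[-0.223, 0.975, 0.001], [0.975, 0.223, -0.002], [-0.002, 0.0, -1.0]]
ft_force: [0.8, -4.8, -1.2]
grip_width: 0.0
```

Request:
{"fn": "step_arm", "kwargs": {
  "slide": [
    [0.15,0,0],
    [0.15,0,0],
    [0,0,0]
  ],
  "twist": [0,0,0]
}}

```text
time_s: 31.0
eef_pos: [549.4, -48.5, 71.5]
eef_rot: [[-0.219, 0.976, 0.005], [0.976, 0.219, -0.009], [-0.01, 0.003, -1.0]]
ft_force: [2.4, -13.1, -6.4]
grip_width: 0.0
```

Run:
```python
from ov import *
a,b,_=pickle.load(open('v0.pkl','rb'))
L=[];
for t in(115,123,131):
    l=press(512.6,105.4,np.radians(13.05),40,np.radians(t));L+= [l[3],l[4]]
draw(a,L,(290,340,195,235),14,'k_a');draw(b,L,(262,312,215,260),14,'k_b')
for t in (110,115,120,125,130):
    l=press(512.6,105.4,np.radians(13.05),40,np.radians(t)); c=np.mean(l[4][0][:-1],0);print(t,c.round(1),px(a,c).round(1),px(b,c).round(1))
```

```text
110 [505.9  50.8 304.3] [319.7 210.5] [302.5 234.4]
115 [501.2  51.6 304.2] [318.2 210.7] [302.2 235.8]
120 [496.6  52.8 304. ] [316.7 210.9] [301.8 237.2]
125 [492.   54.4 303.8] [315.2 211. ] [301.3 238.6]
130 [487.7  56.4 303.7] [313.7 211. ] [300.7 239.8]
```

View pics/k_a.png

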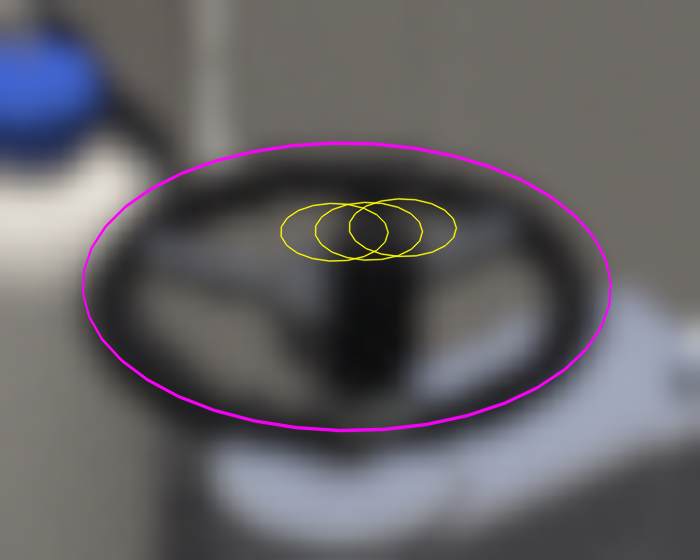

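View pics/k_b.png

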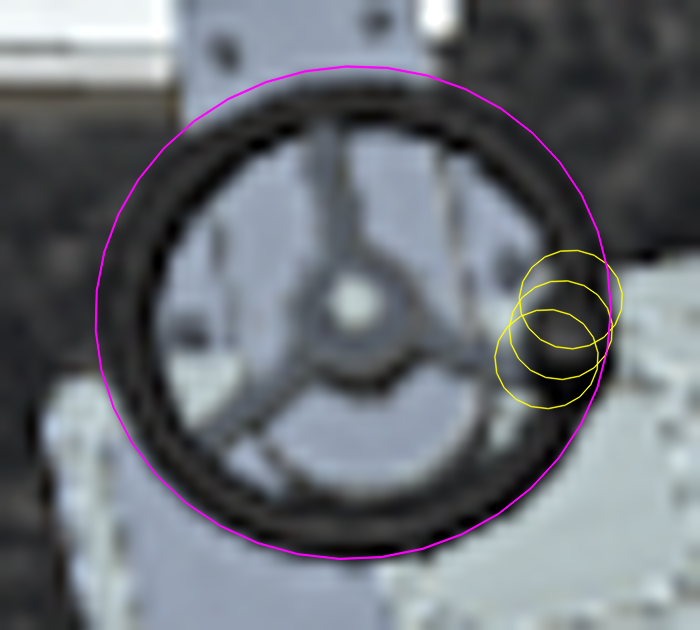

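Request:
{"fn": "step_arm", "kwargs": {
  "slide": [
    [-0.4,0,0],
    [-0.4,0,-0.3],
    [0,0,-0.8],
    [0,0,-1],
    [0,0,-1],
    [0,0,-1],
    [0,0,-1],
    [0,0,-1]
  ],
  "twist": [0,0,0,0,0,0,0,0]
}}

```text
time_s: 31.8
eef_pos: [551.3, -55.8, 194.6]
eef_rot: [[-0.225, 0.974, -0.001], [0.974, 0.225, 0.002], [0.002, -0.0, -1.0]]
ft_force: [-0.0, 0.1, -1.9]
grip_width: -0.1
```

Request:
{"fn": "step_arm", "kwargs": {
  "slide": [
    [0,0,-1],
    [0,0,-1],
    [0,0,-1],
    [0,0,-1],
    [0,0,-1],
    [0,0,-1],
    [0,0,-1],
    [0.3,0,-0.4]
  ],
  "twist": [0,0,0,0,0,0,0,0],
  "gripper": 85
}}

```text
time_s: 32.6
eef_pos: [550.8, -51.4, 343.7]
eef_rot: [[-0.223, 0.975, 0.003], [0.975, 0.223, 0.001], [0.0, 0.003, -1.0]]
ft_force: [0.0, -0.3, -0.2]
grip_width: 85.0
```

```bash
python3 cap.py 9;python3 plan.py "[(495.7,53,330,13.0),(495.7,53,264,13)]"
```

```text
t 32.7 p [550.5 -49.6 342.5] psi 13.05 F [-0.1  0.3 -0.3] w 85.0
t 32.7 p [550.5 -49.6 342.5] psi 13.05 F [-0.1  0.3 -0.3] w 85.0
{"slide": [[0.94, -0.25, 0.1], [0.94, -0.25, 0.1], [0.93, -0.25, 0.11], [0.94, -0.25, 0.1], [0.93, -0.26, 0.11], [0.94, -0.25, 0.1], [0.0, 0.0, 0.83], [0.0, 0.0, 0.82]], "twist": [0.0, 0.0, 0.0, 0.0, 0.01, 0.0, 0.0, 0.0]}
{"slide": [[0.0, 0.0, 0.83], [0.0, 0.0, 0.82]], "twist": [0.0, 0.0]}
end [495.7  53.1 264.1] 13.01
```

View pics/c9.png

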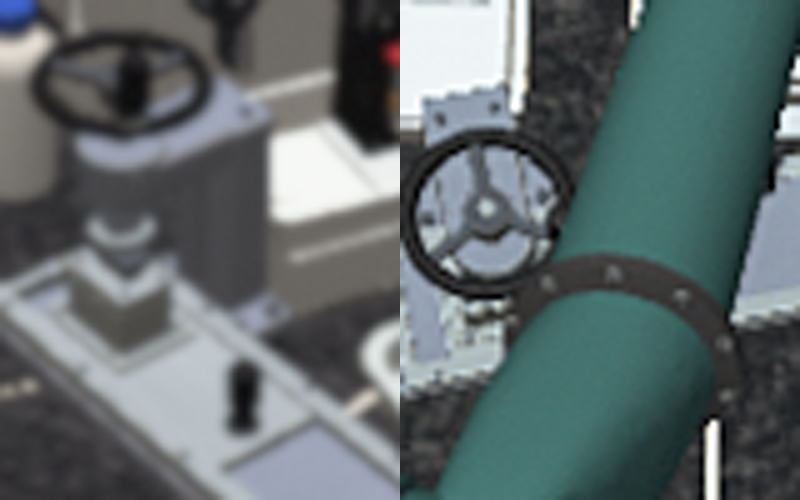

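Request:
{"fn": "step_arm", "kwargs": {
  "slide": [
    [0.9,-0.25,0],
    [0.95,-0.25,0.1],
    [0.95,-0.25,0.1],
    [0.95,-0.25,0.1],
    [0.95,-0.25,0.1],
    [0.9,-0.25,0.2],
    [0,0,0.4],
    [0,0,0]
  ],
  "twist": [0,0,0,0,0,0,0,0]
}}

```text
time_s: 33.5
eef_pos: [494.5, 51.2, 319.5]
eef_rot: [[-0.225, 0.974, -0.004], [0.974, 0.225, -0.001], [-0.0, -0.004, -1.0]]
ft_force: [0.5, -0.7, 0.4]
grip_width: 85.4
```

```bash
sed -i 's/fx=5,fy=5/fx=8,fy=8/g;s/\[200:300,290:370\]/[185:245,295:345]/;s/\[195:295,270:350\]/[205:265,270:320]/' cap.py; python3 cap.py 10;python3 plan.py "[(495.7,53,264,13)]"
```

```text
t 33.6 p [495.8  50.1 320.8] psi 12.84 F [0.1 0.4 0.7] w 85.1
t 33.6 p [495.8  50.1 320.8] psi 12.84 F [0.1 0.4 0.7] w 85.1
{"slide": [[0.05, 0.01, 0.95], [0.05, 0.01, 0.94], [0.04, 0.01, 0.95]], "twist": [-0.01, -0.02, -0.01]}
end [495.8  53.  264. ] 13.0
```

View pics/c10.png

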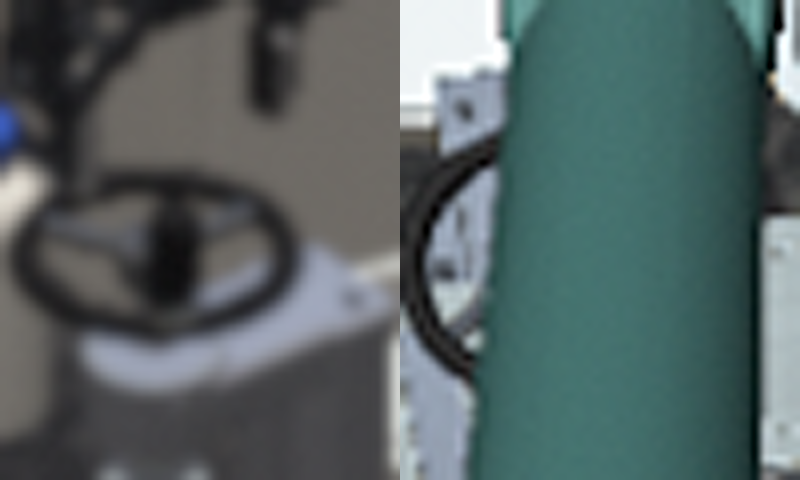

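Request:
{"fn": "step_arm", "kwargs": {
  "slide": [
    [0.1,0,0.9],
    [0.05,0,0.9],
    [0,0,0.7],
    [0,0,0.3],
    [0,0,0]
  ],
  "twist": [0,0,0,0,0]
}}

```text
time_s: 34.1
eef_pos: [495.1, 53.1, 264.8]
eef_rot: [[-0.222, 0.975, -0.001], [0.975, 0.222, -0.001], [-0.001, -0.001, -1.0]]
ft_force: [0.8, 0.4, 0.2]
grip_width: 85.0
```

Request:
{"fn": "step_arm", "kwargs": {
  "slide": [
    [0,0,0],
    [0,0,0],
    [0,0,0],
    [0,0,0],
    [0,0,0],
    [0,0,0]
  ],
  "twist": [0,0,0,0,0,0],
  "gripper": 17,
  "grip_force": 30
}}

```text
time_s: 34.7
eef_pos: [495.7, 54.1, 265.8]
eef_rot: [[-0.224, 0.975, 0.001], [0.975, 0.224, 0.0], [0.0, 0.001, -1.0]]
ft_force: [-0.2, 0.2, 3.3]
grip_width: 22.3
```

```bash
python3 cap.py 11;python3 plan.py "[(495.7,53,264,13)]"
```

```text
t 34.8 p [495.7  54.1 265.8] psi 12.91 F [-0.1  0.4  4.3] w 21.9
t 34.8 p [495.7  54.1 265.8] psi 12.91 F [-0.1  0.4  4.3] w 21.9
{"slide": [[-0.06, -0.01, 0.09]], "twist": [-0.02]}
end [495.7  52.9 264. ] 12.99
```

View pics/c11.png

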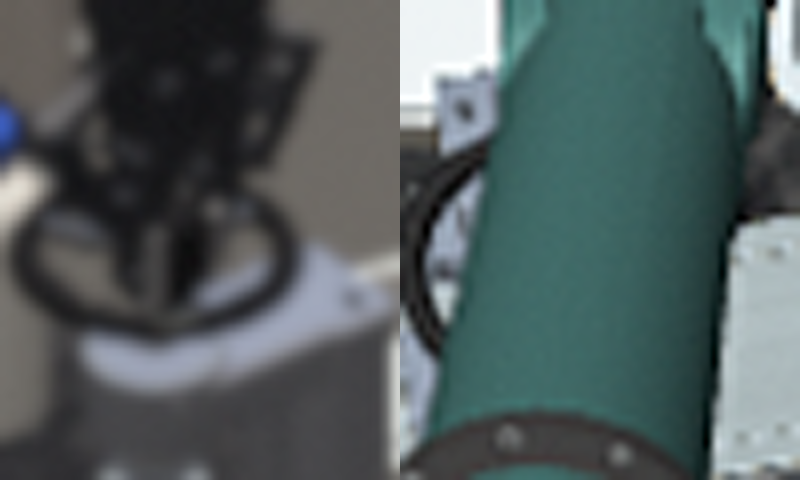

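```bash
cat > crank.py <<'E'
from plan import *
import sys
ax=np.array([512.6,105.4]);ph=np.radians(13.05)
def ang():
    p,psi,s=st();d=p[:2]-ax;x=d[0]*np.cos(ph)+d[1]*np.sin(ph);y=-d[0]*np.sin(ph)+d[1]*np.cos(ph)
    th=np.arctan2(-y,x);f=np.array(s['ft_force']);fx=f[0]*np.cos(ph)+f[1]*np.sin(ph);fy=-f[0]*np.sin(ph)+f[1]*np.cos(ph)
    print('t',round(s['time_s'],2),'theta',round(np.degrees(th)%360,1),'r',round(np.hypot(x,y),1),'z',p[2].round(1),'zexp',round(288-12*(np.degrees(th)%360)/360-19+.8,1),'Ft',round(-fx*np.sin(th)-fy*np.cos(th),1),'Fr',round(fx*np.cos(th)-fy*np.sin(th),1),'Fz',f[2].round(1))
ang()
if len(sys.argv)>1:
    th=float(sys.argv[1]);st_=float(sys.argv[2]);n=int(sys.argv[3]);rows=[]
    for i in range(n):
        a,b=np.radians(th),np.radians(th+st_);rows.append([round(-55*(np.sin(b)-np.sin(a))/20,2),round(55*(np.cos(b)-np.cos(a))/20,2),round(st_/360*12/20,3)]);th+=st_
    for i in range(0,n,8):print(th-st_*(n-i),rows[i:i+8])
E
python3 crank.py 121 12 32
```

```text
t 34.8 theta 121.3 r 54.0 z 265.8 zexp 265.8 Ft 0.3 Fr -0.4 Fz 4.3
121.0 [[np.float64(0.35), np.float64(-0.46), 0.02], [np.float64(0.43), np.float64(-0.38), 0.02], [np.float64(0.5), np.float64(-0.28), 0.02], [np.float64(0.55), np.float64(-0.17), 0.02], [np.float64(0.57), np.float64(-0.05), 0.02], [np.float64(0.57), np.float64(0.07), 0.02], [np.float64(0.54), np.float64(0.19), 0.02], [np.float64(0.49), np.float64(0.3), 0.02]]
217.0 [[np.float64(0.42), np.float64(0.39), 0.02], [np.float64(0.33), np.float64(0.47), 0.02], [np.float64(0.22), np.float64(0.53), 0.02], [np.float64(0.11), np.float64(0.56), 0.02], [np.float64(-0.01), np.float64(0.57), 0.02], [np.float64(-0.13), np.float64(0.56), 0.02], [np.float64(-0.24), np.float64(0.52), 0.02], [np.float64(-0.35), np.float64(0.46), 0.02]]
313.0 [[np.float64(-0.43), np.float64(0.38), 0.02], [np.float64(-0.5), np.float64(0.28), 0.02], [np.float64(-0.55), np.float64(0.17), 0.02], [np.float64(-0.57), np.float64(0.05), 0.02], [np.float64(-0.57), np.float64(-0.07), 0.02], [np.float64(-0.54), np.float64(-0.19), 0.02], [np.float64(-0.49), np.float64(-0.3), 0.02], [np.float64(-0.42), np.float64(-0.39), 0.02]]
409.0 [[np.float64(-0.33), np.float64(-0.47), 0.02], [np.float64(-0.22), np.float64(-0.53), 0.02], [np.float64(-0.11), np.float64(-0.56), 0.02], [np.float64(0.01), np.float64(-0.57), 0.02], [np.float64(0.13), np.float64(-0.56), 0.02], [np.float64(0.24), np.float64(-0.52), 0.02], [np.float64(0.35), np.float64(-0.46), 0.02], [np.float64(0.43), np.float64(-0.38), 0.02]]
```

Request:
{"fn": "step_arm", "kwargs": {
  "slide": [
    [0.35,-0.46,0.02],
    [0.43,-0.38,0.02],
    [0.5,-0.28,0.02],
    [0.55,-0.17,0.02]
  ],
  "twist": [0,0,0,0],
  "grip_force": 50
}}

```text
time_s: 35.2
eef_pos: [461.8, 84.5, 264.2]
eef_rot: [[-0.223, 0.975, 0.002], [0.975, 0.223, 0.0], [-0.0, 0.002, -1.0]]
ft_force: [4.0, -1.5, 3.6]
grip_width: 21.5
```

```bash
python3 crank.py
```

```text
t 35.2 theta 170.6 r 54.9 z 264.2 zexp 264.1 Ft -2.9 Fr -3.1 Fz 3.6
```

Request:
{"fn": "step_arm", "kwargs": {
  "slide": [
    [0.57,-0.05,0.02],
    [0.57,0.07,0.02],
    [0.54,0.19,0.02],
    [0.49,0.3,0.02],
    [0.42,0.39,0.02],
    [0.33,0.47,0.02],
    [0.22,0.53,0.02],
    [0.11,0.56,0.02]
  ],
  "twist": [0,0,0,0,0,0,0,0]
}}

```text
time_s: 36.0
eef_pos: [494.2, 158.7, 261.0]
eef_rot: [[-0.225, 0.974, -0.003], [0.974, 0.225, -0.001], [-0.0, -0.003, -1.0]]
ft_force: [-1.5, -4.4, 11.1]
grip_width: 21.8
```

```bash
python3 crank.py
```

```text
t 36.0 theta 264.0 r 56.4 z 261.0 zexp 261.0 Ft -2.8 Fr -3.7 Fz 11.1
```

Request:
{"fn": "step_arm", "kwargs": {
  "slide": [
    [-0.06,0.57,0],
    [-0.15,0.56,0],
    [-0.24,0.52,0.02],
    [-0.35,0.46,0.02],
    [-0.43,0.38,0.02],
    [-0.5,0.28,0.02],
    [-0.55,0.15,0.02],
    [-0.57,0.05,0.02]
  ],
  "twist": [0,0,0,0,0,0,0,0]
}}

```text
time_s: 36.8
eef_pos: [565.8, 119.2, 257.9]
eef_rot: [[-0.227, 0.974, -0.0], [0.974, 0.227, 0.003], [0.003, 0.0, -1.0]]
ft_force: [1.4, 3.8, 3.5]
grip_width: 21.8
```

```bash
python3 crank.py
```

```text
t 36.8 theta 358.5 r 55.0 z 257.9 zexp 257.8 Ft -3.4 Fr 2.4 Fz 3.5
```

Request:
{"fn": "step_arm", "kwargs": {
  "slide": [
    [-0.57,-0.07,0.02],
    [-0.54,-0.19,0.02],
    [-0.49,-0.3,0.02],
    [-0.42,-0.39,0.02]
  ],
  "twist": [0,0,0,0]
}}

```text
time_s: 37.2
eef_pos: [554.9, 71.6, 256.1]
eef_rot: [[-0.222, 0.975, -0.003], [0.975, 0.222, 0.001], [0.001, -0.002, -1.0]]
ft_force: [-1.3, 5.0, 5.7]
grip_width: 21.7
```

```bash
python3 crank.py
```

```text
t 37.2 theta 51.7 r 54.2 z 256.1 zexp 268.1 Ft -3.1 Fr -4.1 Fz 5.7
```

Request:
{"fn": "step_arm", "kwargs": {
  "slide": [
    [-0.33,-0.47,0.02]
  ],
  "twist": [0]
}}

```text
time_s: 37.3
eef_pos: [547.0, 63.6, 255.8]
eef_rot: [[-0.223, 0.975, -0.003], [0.975, 0.223, 0.001], [0.002, -0.002, -1.0]]
ft_force: [-1.7, 6.5, 4.9]
grip_width: 21.9
```

```bash
python3 crank.py; python3 crank.py 421 6 8
```

```text
t 37.3 theta 63.6 r 54.1 z 255.8 zexp 267.7 Ft -2.8 Fr -6.1 Fz 4.9
t 37.3 theta 63.6 r 54.1 z 255.8 zexp 267.7 Ft -2.8 Fr -6.1 Fz 4.9
421.0 [[np.float64(-0.13), np.float64(-0.26), 0.01], [np.float64(-0.1), np.float64(-0.27), 0.01], [np.float64(-0.07), np.float64(-0.28), 0.01], [np.float64(-0.04), np.float64(-0.29), 0.01], [np.float64(-0.01), np.float64(-0.29), 0.01], [np.float64(0.02), np.float64(-0.29), 0.01], [np.float64(0.05), np.float64(-0.28), 0.01], [np.float64(0.08), np.float64(-0.28), 0.01]]
```

Request:
{"fn": "step_arm", "kwargs": {
  "slide": [
    [-0.05,-0.28,0.01]
  ],
  "twist": [0]
}}

```text
time_s: 37.4
eef_pos: [542.0, 60.3, 255.7]
eef_rot: [[-0.222, 0.975, -0.001], [0.975, 0.222, -0.0], [0.0, -0.001, -1.0]]
ft_force: [2.6, 1.5, -0.4]
grip_width: 21.6
```

```bash
python3 crank.py
```

```text
t 37.4 theta 70.0 r 53.9 z 255.7 zexp 267.5 Ft -3.0 Fr 0.2 Fz -0.4
```

Request:
{"fn": "step_arm", "kwargs": {
  "slide": [
    [-0.05,-0.28,0.01]
  ],
  "twist": [0]
}}

```text
time_s: 37.5
eef_pos: [538.2, 58.1, 255.5]
eef_rot: [[-0.223, 0.975, 0.002], [0.975, 0.223, -0.001], [-0.002, 0.001, -1.0]]
ft_force: [3.0, 1.2, -1.2]
grip_width: 21.3
```

```bash
python3 crank.py
```

```text
t 37.5 theta 74.6 r 53.8 z 255.5 zexp 267.3 Ft -3.2 Fr 0.4 Fz -1.2
```

Request:
{"fn": "step_arm", "kwargs": {
  "slide": [
    [-0.05,-0.28,0.01]
  ],
  "twist": [0]
}}

```text
time_s: 37.6
eef_pos: [533.3, 55.7, 255.3]
eef_rot: [[-0.223, 0.975, 0.002], [0.975, 0.223, -0.002], [-0.002, 0.001, -1.0]]
ft_force: [3.5, 0.0, -1.8]
grip_width: 21.7
```

```bash
python3 crank.py
```

```text
t 37.6 theta 80.4 r 53.8 z 255.3 zexp 267.1 Ft -3.2 Fr 1.3 Fz -1.8
```

Request:
{"fn": "step_arm", "kwargs": {
  "slide": [
    [-0.02,-0.29,0.01]
  ],
  "twist": [0]
}}

```text
time_s: 37.7
eef_pos: [528.3, 54.0, 255.2]
eef_rot: [[-0.223, 0.975, 0.003], [0.975, 0.223, -0.002], [-0.003, 0.002, -1.0]]
ft_force: [5.2, -1.5, -3.7]
grip_width: 21.7
```

```bash
python3 crank.py
```

```text
t 37.7 theta 86.1 r 53.7 z 255.2 zexp 266.9 Ft -4.6 Fr 3.0 Fz -3.7
```

Request:
{"fn": "step_arm", "kwargs": {
  "slide": [
    [0,-0.29,0.01]
  ],
  "twist": [0]
}}

```text
time_s: 37.8
eef_pos: [522.6, 52.6, 255.0]
eef_rot: [[-0.223, 0.975, 0.003], [0.975, 0.223, -0.002], [-0.003, 0.002, -1.0]]
ft_force: [5.0, -0.6, -3.1]
grip_width: 21.8
```

```bash
python3 crank.py
```

```text
t 37.8 theta 92.3 r 53.7 z 255.0 zexp 266.7 Ft -4.8 Fr 1.5 Fz -3.1
```

Request:
{"fn": "step_arm", "kwargs": {
  "slide": [
    [0.02,-0.29,0.01]
  ],
  "twist": [0]
}}

```text
time_s: 37.9
eef_pos: [516.8, 51.8, 254.8]
eef_rot: [[-0.223, 0.975, 0.003], [0.975, 0.223, -0.002], [-0.003, 0.002, -1.0]]
ft_force: [5.6, -1.1, -3.2]
grip_width: 21.0
```

```bash
python3 crank.py
```

```text
t 37.9 theta 98.6 r 53.8 z 254.8 zexp 266.5 Ft -5.5 Fr 1.5 Fz -3.2
```

```bash
python3 crank.py 458 12 14 | sed 's/np.float64//g'
```

```text
t 37.9 theta 98.6 r 53.8 z 254.8 zexp 266.5 Ft -5.5 Fr 1.5 Fz -3.2
458.0 [[(0.14), (-0.56), 0.02], [(0.25), (-0.52), 0.02], [(0.35), (-0.45), 0.02], [(0.44), (-0.37), 0.02], [(0.51), (-0.27), 0.02], [(0.55), (-0.16), 0.02], [(0.57), (-0.04), 0.02], [(0.57), (0.08), 0.02]]
554.0 [[(0.54), (0.2), 0.02], [(0.49), (0.3), 0.02], [(0.41), (0.4), 0.02], [(0.32), (0.48), 0.02], [(0.22), (0.53), 0.02], [(0.1), (0.57), 0.02]]
```

Request:
{"fn": "step_arm", "kwargs": {
  "slide": [
    [0.14,-0.56,0.02],
    [0.25,-0.52,0.02],
    [0.35,-0.45,0.02],
    [0.44,-0.37,0.02],
    [0.51,-0.27,0.02],
    [0.55,-0.16,0.02]
  ],
  "twist": [0,0,0,0,0,0]
}}

```text
time_s: 38.5
eef_pos: [461.6, 84.9, 252.4]
eef_rot: [[-0.222, 0.975, 0.004], [0.975, 0.222, -0.003], [-0.003, 0.003, -1.0]]
ft_force: [7.8, -2.8, -8.0]
grip_width: 21.3
```

```bash
python3 crank.py
```

```text
t 38.5 theta 171.1 r 54.9 z 252.4 zexp 264.1 Ft -5.5 Fr -6.2 Fz -8.0
```

Request:
{"fn": "step_arm", "kwargs": {
  "slide": [
    [0.57,-0.04,0.02],
    [0.57,0.08,0.02],
    [0.54,0.2,0.02],
    [0.49,0.3,0.02],
    [0.41,0.4,0.02]
  ],
  "twist": [0,0,0,0,0]
}}

```text
time_s: 39.0
eef_pos: [466.4, 137.1, 250.4]
eef_rot: [[-0.222, 0.975, -0.003], [0.975, 0.222, -0.005], [-0.005, -0.004, -1.0]]
ft_force: [0.8, -8.0, 4.0]
grip_width: 21.7
```

```bash
python3 crank.py
```

```text
t 39.0 theta 227.5 r 56.0 z 250.4 zexp 262.2 Ft -6.2 Fr -5.2 Fz 4.0
```

Request:
{"fn": "step_arm", "kwargs": {
  "slide": [
    [0.28,0.5,0.02],
    [0.17,0.53,0.02]
  ],
  "twist": [0,0]
}}

```text
time_s: 39.2
eef_pos: [482.1, 152.5, 249.6]
eef_rot: [[-0.223, 0.975, -0.009], [0.975, 0.223, -0.003], [-0.001, -0.009, -1.0]]
ft_force: [-5.3, -0.6, 9.2]
grip_width: 21.5
```

```bash
python3 crank.py
```

```text
t 39.2 theta 250.1 r 56.1 z 249.6 zexp 261.5 Ft -4.7 Fr 2.4 Fz 9.2
```

Request:
{"fn": "step_arm", "kwargs": {
  "slide": [
    [0.04,0.15,0.01],
    [0,0,0]
  ],
  "twist": [0,0]
}}

```text
time_s: 39.4
eef_pos: [485.9, 154.8, 249.4]
eef_rot: [[-0.223, 0.975, -0.006], [0.975, 0.223, -0.002], [-0.0, -0.006, -1.0]]
ft_force: [-3.1, -1.0, 6.4]
grip_width: 21.5
```

```bash
python3 crank.py
```

```text
t 39.4 theta 254.6 r 56.2 z 249.4 zexp 261.3 Ft -3.2 Fr 0.6 Fz 6.4
```

Request:
{"fn": "step_arm", "kwargs": {
  "slide": [
    [0.04,0.22,0.01],
    [0,0,0]
  ],
  "twist": [0,0]
}}

```text
time_s: 39.6
eef_pos: [489.4, 156.6, 249.3]
eef_rot: [[-0.223, 0.975, -0.007], [0.975, 0.223, -0.002], [0.0, -0.007, -1.0]]
ft_force: [-4.5, -0.6, 7.1]
grip_width: 21.2
```

```bash
python3 crank.py
```

```text
t 39.6 theta 258.7 r 56.2 z 249.3 zexp 261.2 Ft -4.3 Fr 1.3 Fz 7.1
```

Request:
{"fn": "step_arm", "kwargs": {
  "slide": [
    [0,-0.12,0],
    [0,0,0]
  ],
  "twist": [0,0]
}}

```text
time_s: 39.8
eef_pos: [489.0, 156.4, 249.4]
eef_rot: [[-0.223, 0.975, -0.002], [0.975, 0.223, -0.001], [-0.0, -0.002, -1.0]]
ft_force: [-0.9, -1.3, 4.2]
grip_width: 21.8
```

```bash
python3 crank.py
```

```text
t 39.8 theta 258.2 r 56.2 z 249.4 zexp 261.2 Ft -1.4 Fr -0.8 Fz 4.2
```

Request:
{"fn": "step_arm", "kwargs": {
  "slide": [
    [0,0,0],
    [0,0,0],
    [0,0,0],
    [0,0,-0.5],
    [0,0,-1],
    [0,0,-1],
    [0,0,-1],
    [0,0,-1]
  ],
  "twist": [0,0,0,0,0,0,0,0],
  "gripper": 85
}}

```text
time_s: 40.6
eef_pos: [490.1, 156.9, 340.7]
eef_rot: [[-0.223, 0.975, 0.0], [0.975, 0.223, -0.0], [-0.0, 0.0, -1.0]]
ft_force: [-0.2, 0.0, -0.1]
grip_width: 85.0
```

```bash
python3 crank.py
```

```text
t 40.6 theta 259.4 r 56.2 z 340.7 zexp 261.2 Ft -0.2 Fr 0.1 Fz -0.1
```

Request:
{"fn": "step_arm", "kwargs": {
  "slide": [
    [0,0,-0.5],
    [1,-0.5,0],
    [1,-0.5,0],
    [1,-0.5,0],
    [1,-0.5,0],
    [1,-0.3,0],
    [0,0,0],
    [0,0,0]
  ],
  "twist": [0,0,0,0,0,0,0,0]
}}

```text
time_s: 41.4
eef_pos: [422.9, 244.0, 349.3]
eef_rot: [[-0.224, 0.975, 0.0], [0.975, 0.224, -0.001], [-0.001, -0.0, -1.0]]
ft_force: [0.2, -0.6, 0.0]
grip_width: 85.1
```

```bash
python3 cap.py 12
python3 - <<'E'
from ov import *
a,b,_=pickle.load(open('v12.pkl','rb'))
L=press(512.6,105.4,np.radians(13.05),0,np.radians(618))+die(512.6,105.4,np.radians(103.05),69,42)
draw(a,L,(285,365,195,300),7,'f_a');draw(b,L,(265,345,205,280),8,'f_b')
cv2.imwrite('pics/f_s.png',a['color']);cv2.imwrite('pics/f_r.png',cv2.resize(a['color'][200:300,285:365],None,fx=6,fy=6,interpolation=2))
E
```

```text
t 41.5 p [423.5 243.  349.3] psi 12.81 F [ 0.3  0.3 -0.1] w 85.2
```

View pics/f_a.png

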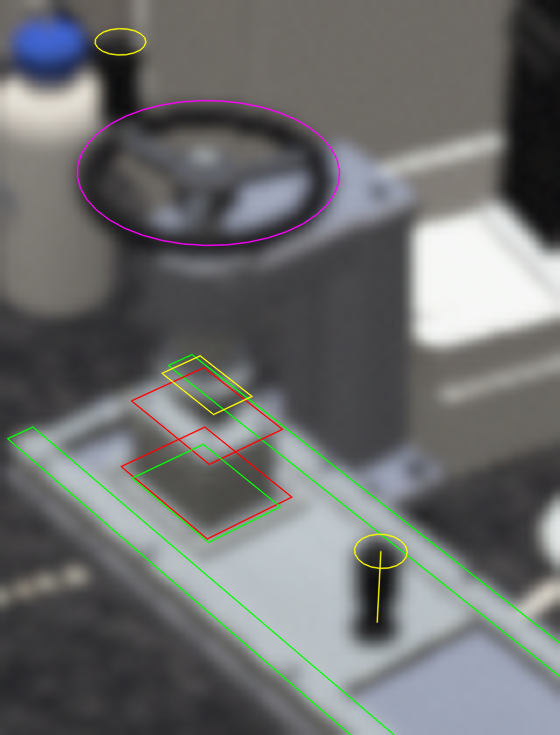

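View pics/f_b.png

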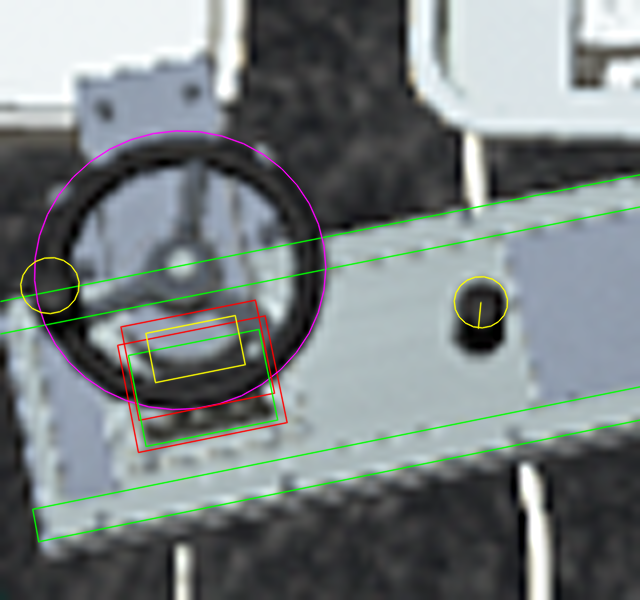

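View pics/f_s.png

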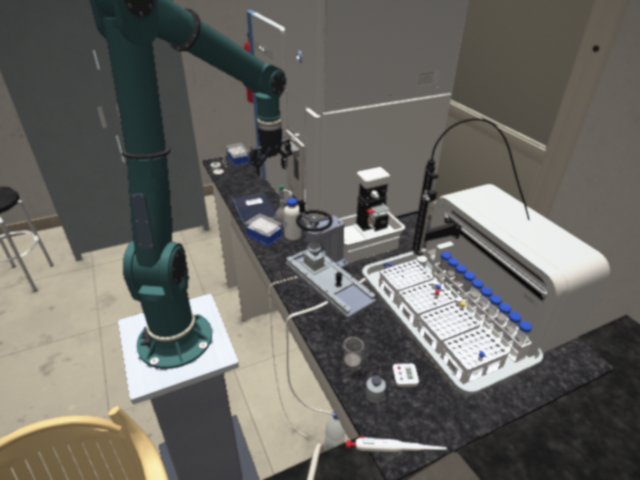

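View pics/f_r.png

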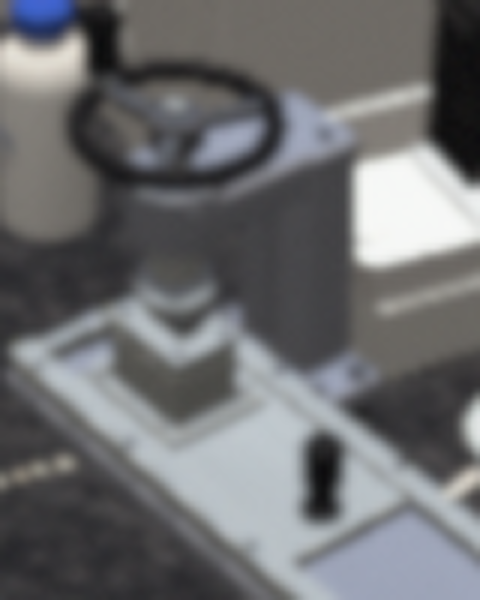

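Run:
```python
import pickle,numpy as np,cv2
a0,b0,_=pickle.load(open('v0.pkl','rb'));a,b,_=pickle.load(open('v12.pkl','rb'))
for n,(x1,x2,y1,y2) in dict(beaker=(335,370,335,370),round=(362,390,370,405),timer=(390,420,360,388),bottle=(282,294,196,240),tips=(245,281,212,242)).items():
    print(n,np.abs(a0['color'][y1:y2,x1:x2].astype(int)-a['color'][y1:y2,x1:x2]).mean().round(2))
from station import env
print(env.job_done())
```

```text
beaker 0.56
round 0.55
timer 0.43
bottle 0.45
tips 0.49
the job is handed in; nothing more can be done
None
```

The bar die is loaded in the press and under pressure, half a turn past first touch to within a few degrees. I handed the job in at about 41.5 s of the 67 s allowed.

- **Loading:** I pulled the bed to its outer stop and centred the die by gripping it across its length, then its width. I lowered it into the nest until the floor took its weight; it went in at the expected height. I then pushed the bed in until it stopped, at about 13 N.
- **Winding:** A light touch on the plunger put its top 111 mm above the bench, which predicted first touch at a wheel angle of about 435°. The force at the crank stepped from 3.2 N to 4.6 N between 440° and 446°, so I took first touch as about 441°. I stopped at about 618–619°, then let go and backed clear.
- **Final checks:** The last pictures show the bed home, the die upright in the nest and the foot on the plunger. The beaker, round die, timer, bottle and tip box show no change from the first pictures. I did not compare the flask, log book and pipette.
- **What disagreed:** The two estimates of first touch differ by about 6°. The extra turn is therefore about 178° by the force reading and about 183° by the plunger height. My estimate of the wheel's axis was also about 1.3 mm off. That put up to about 6 N of sideways force on the knob, but the angle and the knob's drop still agreed.

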